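Lay out the spice board

ROBOT

A 6-joint arm with a two-finger parallel gripper is mounted at the origin on a cart in front of the work surface, level with it; the furniture and walls round the work are solid. World frame = base frame: x ahead of the robot, y to its left, z up, the work surface at z = 0. Lengths are in m, angles in rad, forces in N, time in s.
With the tool pointing down it reaches from about 0.325 to 0.9 m from the base axis. Payload 3.5 kg.
Tool frame: the origin (TCP) lies on the centre line of the jaws, within the pads' length; the fingertips stand 11 mm ahead of it and the grasp point (between the pads) lies 8 mm behind it; z points along the fingers, y is the line along which they close (so a half turn about z gives the same grasp; the last joint's range is limited). The gripper opens to 85 mm and grips with 20 to 120 N. Pads are 22 mm wide; open, the fingers measure 114 mm over their backs; the gripper's body (76 mm by 85 mm) begins 54 mm behind the grasp point. The pads swing forward as they close: fully open they stand 13 mm farther back than shut.
Start: joints at [1.051, 0.276, -0.026, 1.268, 0, 1.467], TCP at [0.253, 0.571, 0.242] pointing down, gripper open.
Joint ranges: [-3.12, 3.12], [-0.85, 1.88], [-1.08, 1.24], [-1.95, 2.15], [-1.57, 1.53], [-3.14, 3.14]. Speed limits (rad/s): [2.57, 2.57, 3.14, 3.14, 3.14, 3.14].

INTERFACE

Orientations are given as a 3x3 rotation matrix whose columns are the frame's x, y, z axes.
In Python, from bench import robot, viewer gives the robot as it stands.
- The arm moves only by the tool apply_moves, never from a script. Its argument "rows" is a list of rows, each a list of 6 numbers: the shift along the tool's x, y, z in m, then the turn, a rotation vector about the tool's x, y, z in degrees. A call has 1 to 5 rows; each row shifts and turns the commanded pose from where the row before left it, along the tool's axes as they then stand; what a row does not reach is not made up. A row lasts 1/12 s, in which the tool goes at most 41.7 mm and 7.16 degrees, less where a joint would pass 70% of its speed; a pose out of reach is approached as far as the arm can. A call with a gripper value outside its range is refused whole. "hand" is the closure, from -1 (fully open) to 1 (shut), set as the call begins (left out, the last holds). The fingers move at their own pace and stop on an object; "newtons" is the grip in N (left out, the last holds). Time passes only in rows, so rows that do not move let the fingers close. It gives the time, the measured TCP pose, the force, the opening and the grip force at its end, in the units of the state.
- robot.read_state(): the state, without advancing time (a new reading comes with each control period).
- viewer.grab_frame(name): name is "scene" or "side" or "wrist"; returns the picture (420x560x3 uint8, red, green, blue); there is no depth.
- viewer.camera_info(name): a dict with "vertical_fov" (degrees; the focal length in pixels is half the picture's height over the tangent of half this angle, whatever the lens; pixels are square), "cx", "cy" (the principal point, pixels), "cam_to_world" (4x4, takes a point from camera to world coordinates). Camera axes: x right, y down, z forward; pixel columns grow to the right and rows downward; lengths in m; the calibration is good to about 2 mm. A picture is of the moment at which its call begins: read the wrist's pose just before it. camera_info takes no time and is no camera call; for the wrist camera it gives the pose at the moment of the call.
- robot.hand_in(): hands the job in; it is judged then, once.
The state is a dict: "time_s": time; "q": joint angles; "joint_velocities": joint speeds; "tau": joint torques, N m; "position": TCP position; "tcp_rot": TCP orientation; "contact_force": force on the tool from outside, world axes, zero at the start; "ft_torque": the same for the moment, N m; "grip_width": finger opening in m; "gripper_force": force on a finger pad.
Only numpy, scipy, OpenCV 4.12 (cv2) and the standard library are available. Lean on these libraries where they do the work, as an engineer would, in place of code of your own. Each camera call takes 0.05 s, during which the arm holds its last target. There are 200 camera calls.

TASK

Lay out the spices on the wooden board for cooking: stand the orange-capped jar in the middle of the blue coaster, the green-capped jar in the middle of the white coaster (the brown bottle is standing there now) and the brown bottle on the bare wood exactly midway between the two, in line with them. Lay the matchbox flat and centred on top of the orange-capped jar, to keep it dry. Everything stands upright, and the black-capped and red-capped spice jars stay where they are.

Things in the scene. Friction and masses are not known exactly. Their poses are not given: they have to be found in the camera images.
- orange_jar: Loose spice jar with a bright orange cap, about 45 mm in diameter, 113 mm tall, standing upright on the worktop; origin at the centre of its underside, z up. The ribbed cap (44 mm in diameter) fills the top 26 to 30 mm, above a neck 37 mm in diameter and a body 43 mm in diameter. To be moved.
- green_jar: Loose spice jar with a green cap, about 45 mm in diameter, 105 mm tall, standing upright on the worktop; origin at the centre of its underside, z up. The ribbed cap (44 mm in diameter) fills the top 26 to 30 mm, above a neck 37 mm in diameter and a body 43 mm in diameter. To be moved.
- black_jar: Loose spice jar with a wide black cap and black label, about 45 mm in diameter, 99 mm tall, standing upright on the worktop; origin at the centre of its underside, z up. The ribbed cap (44 mm in diameter) fills the top 26 to 30 mm, above a neck 37 mm in diameter and a body 43 mm in diameter. Stays where it is.
- red_jar: Loose spice jar with a red cap and white body, about 45 mm in diameter, 113 mm tall, standing upright on the worktop; origin at the centre of its underside, z up. The ribbed cap (44 mm in diameter) fills the top 26 to 30 mm, above a neck 37 mm in diameter and a body 43 mm in diameter. Stays where it is.
- brown_bottle: Loose small brown bottle with a black cap, 37 mm in diameter, 92 mm tall; it starts standing on the white coaster. Origin at the centre of its underside, z up. The cap, 26 mm in diameter, fills the top 22 mm (70 to 92 mm up) above a narrower neck. To be moved.
- matchbox: Loose red-topped matchbox, 36 x 53 x 15 mm along its own x, y, z (grasp across the 36 mm), 12 g, lying flat on the worktop; origin at the centre of its underside, z up. To be moved.
- blue_coaster: Round blue coaster, 76 mm in diameter, 5 mm thick, fixed on the wooden board 95 mm from the board's middle along its long axis, at the end away from the white coaster (which end varies); origin at the centre of its underside, z up.
- white_coaster: Round white coaster, 76 mm in diameter, 5 mm thick, fixed on the wooden board 95 mm from the board's middle along its long axis, at the end away from the blue coaster (which end varies); origin at the centre of its underside, z up.
- board: Light wooden board, 158 x 404 x 18 mm along its own x, y, z, lying fixed on the worktop with its long side roughly across the robot's view; origin at the centre of its underside, z up. The middle of the board is also the midpoint between the two coasters.
Mind the look-alikes: they are no part of the job. What is shaped like the brown_bottle but yellow is not meant.

How it is judged:
By the outcome, as a careful person would: the job done as asked, in the order asked, and still so for the second after the job is handed in, with the robot touching nothing.
It also fails if it takes over 96 s, if anything falls off the work surface, if the arm or the gripper's body presses on something with over 40 N, if the wrist force passes 120 N, or if a joint passes its speed limit or range.

## Working session

There is one attempt and no reset: what is moved stays moved. The work goes in short steps, Python scripts to look and compute and a tool call to move; the robot and the scene stay as the last step left them, time stands still between calls to the robot, and variables do not carry over. Pictures are saved under pics/ and viewed, at most 14 in all, crops included, and the job is handed in when it is done.

Besides the shell and the picture viewer there is one more tool, called after "Call:" by a JSON object that holds its "op" and its "data". apply_moves: Moves the arm, as the interface text tells. Its arguments: {"type":"object","properties":{"rows":{"type":"array"},"hand":{"type":"number"},"newtons":{"type":"number"}},"required":["rows"]}

```bash
mkdir -p pics; python3 - <<'E'
from bench import robot, viewer
import cv2
for n in ("scene","side","wrist"):
    print(n,viewer.camera_info(n))
    cv2.imwrite(f"pics/{n}0.png",cv2.cvtColor(viewer.grab_frame(n),cv2.COLOR_RGB2BGR))
s=robot.read_state();print(s)
E
```

```text
scene {'vertical_fov': 52.55434965973211, 'cx': 283.5458208887211, 'cy': 217.25022555349344, 'cam_to_world': array([[ 4.46690832e-01, -6.67962322e-01,  5.95225703e-01,
        -6.24763966e-03],
       [-8.94688123e-01, -3.32987601e-01,  2.97745562e-01,
        -2.85901327e-01],
       [-6.80038128e-04, -6.65541580e-01, -7.46360464e-01,
         6.97420554e-01],
       [ 0.00000000e+00,  0.00000000e+00,  0.00000000e+00,
         1.00000000e+00]])}
side {'vertical_fov': 57.78139161552084, 'cx': 280.55948843429684, 'cy': 210.42634488777182, 'cam_to_world': array([[-0.51744313, -0.42249898,  0.74414194, -0.16845648],
       [-0.85556475,  0.23899938, -0.45922571,  0.40238407],
       [ 0.01617293, -0.8742848 , -0.48514382,  0.48192105],
       [ 0.        ,  0.        ,  0.        ,  1.        ]])}
wrist {'vertical_fov': 65.47692745649101, 'cx': 279.3523171576233, 'cy': 204.30089933304325, 'cam_to_world': array([[ 0.40446033,  0.88378708,  0.23522804,  0.19333934],
       [ 0.91455396, -0.39037334, -0.10582871,  0.5975117 ],
       [-0.00170329,  0.25793225, -0.9661615 ,  0.37374761],
  
[... 172 characters left out ...]
3228e-05,  1.46743210e+00]), 'joint_velocities': array([ 0.00019129, -0.00036832,  0.00354934, -0.00044351, -0.00039381,
        0.0008195 ]), 'tau': array([ 3.17233917e-04, -4.46057940e+01,  2.95638746e+01,  1.05754010e-02,
       -9.75803596e-05, -1.48154027e-05]), 'position': array([0.25271837, 0.57098203, 0.24138779]), 'tcp_rot': array([[-9.14383059e-01,  4.04849121e-01, -9.00187607e-04],
       [ 4.04850069e-01,  9.14381816e-01, -1.52213255e-03],
       [ 2.06881154e-04, -1.75625323e-03, -9.99998436e-01]]), 'contact_force': array([ 0.69718877, -0.46514414,  0.03287263]), 'ft_torque': array([-0.0155281 , -0.0122783 , -0.03966031]), 'gripper_force': 0.0, 'grip_width': 0.08545868434600926}
```

View pics/scene0.png

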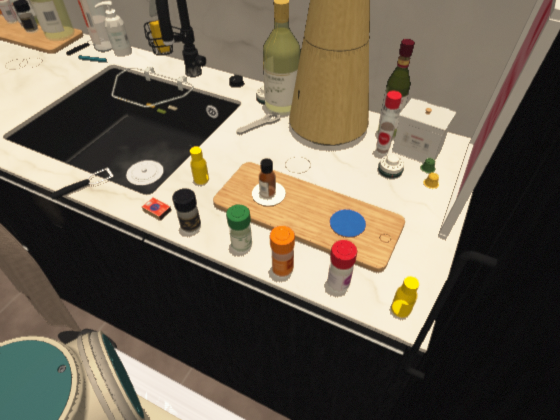

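View pics/side0.png

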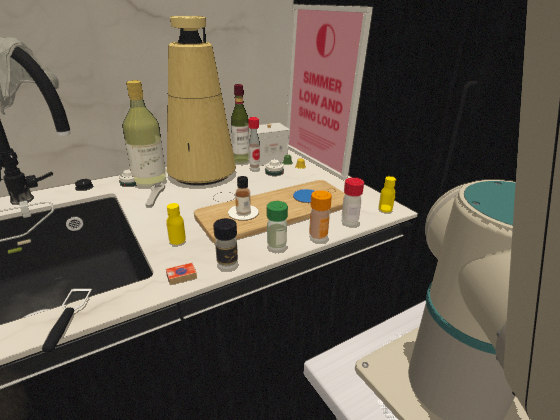

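```bash
cat > h.py <<'E'
import numpy as np, cv2
from bench import robot, viewer
from scipy.optimize import least_squares
def cam(n):
    c=viewer.camera_info(n); f=210/np.tan(np.radians(c["vertical_fov"]/2)); return f,c["cx"],c["cy"],np.array(c["cam_to_world"])
def proj(c,P):
    f,cx,cy,T=c; p=(np.asarray(P)-T[:3,3])@T[:3,:3]; return np.c_[f*p[:,0]/p[:,2]+cx,f*p[:,1]/p[:,2]+cy]
def ray(c,u,v,z):
    f,cx,cy,T=c; d=T[:3,:3]@[(u-cx)/f,(v-cy)/f,1]; o=T[:3,3]; return o+d*(z-o[2])/d[2]
def cyl(x,y,r,z0,z1):
    a=np.linspace(0,2*np.pi,60); return np.array([[x+r*np.cos(t),y+r*np.sin(t),z] for z in (z0,z1) for t in a])
def sil(c,P):  # centroid of hull
    m=cv2.moments(cv2.convexHull(proj(c,P).astype(np.float32))); return np.array([m["m10"],m["m01"]])/m["m00"], m["m00"]
def blob(img,lo,hi,near,R=45,close=5):
    hsv=cv2.cvtColor(img,cv2.COLOR_RGB2HSV)
    m=cv2.inRange(hsv,np.array(lo),np.array(hi)) if lo[0]<=hi[0] else cv2.inRange(hsv,np.array((0,)+lo[1:]),np.array(hi))|cv2.inRange(hsv,np.array(lo),np.array((180,)+hi[1:]))
    k=np.zeros_like(m); cv2.circle(k,tuple(int(v) for v in near),R,255,-1); m&=k
    m=cv2.morphologyEx(m,cv2.MORPH_CLOSE,np.ones((close,close)))
    cs,_=cv2.findContours(m,cv2.RETR_EXTERNAL,cv2.CHAIN_APPROX_NONE)
    return cv2.convexHull(max(cs,key=cv2.contourArea))
def cen(h):
    m=cv2.moments(h); return np.array([m["m10"],m["m01"]])/m["m00"], m["m00"]
def locate(obs,r,z0,z1,x0):  # obs: list of (cam,centroid)
    g=lambda p:np.concatenate([sil(c,cyl(p[0],p[1],r,z0,z1))[0]-q for c,q in obs])
    s=least_squares(g,x0); return s.x,s.fun
def save(img,name,crop=None,k=1):
    if crop: u0,v0,u1,v1=crop; img=img[v0:v1,u0:u1]
    cv2.imwrite("pics/"+name,cv2.cvtColor(cv2.resize(img,None,fx=k,fy=k,interpolation=cv2.INTER_CUBIC),cv2.COLOR_RGB2BGR))
E
python3 - <<'E'
from h import *
S=cv2.cvtColor(cv2.imread("pics/scene0.png"),cv2.COLOR_BGR2RGB);D=cv2.cvtColor(cv2.imread("pics/side0.png"),cv2.COLOR_BGR2RGB)
cs,cd=cam("scene"),cam("side")
G=((45,100,30),(90,255,255));O=((5,150,150),(17,255,255));B=((100,130,60),(125,255,255));R=((170,120,80),(4,255,255))
for n,(lo,hi),ps,pd,r,z0,z1 in [("orange",O,(283,236),(321,200),.022,.085,.113),("green",G,(239,215),(277,212),.022,.077,.105),
  ("red",R,(343,252),(353,187),.022,.085,.113),("blue",B,(348,222),(306,196),.038,.018,.023)]:
    obs=[];a=[]
    for c,im,p in ((cs,S,ps),(cd,D,pd)):
        q,A=cen(blob(im,lo,hi,p,22)); obs.append((c,q)); a.append(A)
    one=[locate([o],r,z0,z1,(.5,0))[0].round(4) for o in obs]
    x,f=locate(obs,r,z0,z1,(.5,0)); print(n,x.round(4),f.round(1),one,a,[round(sil(c,cyl(*x,r,z0,z1))[1]) for c,_ in obs])
save(S,"s1.png",(140,140,430,310),2.7)
save(D,"d1.png",(150,155,410,290),3)
E
```

```text
orange [ 0.4257 -0.0657] [-0.7  1.7 -1.1 -2.9] [array([ 0.4297, -0.0651]), array([ 0.4134, -0.0596])] [435.0, 342.5] [598, 366]
green [0.4391 0.0357] [-0.8 -0.   0.4 -1.3] [array([0.4397, 0.0344]), array([0.4347, 0.0395])] [448.5, 346.0] [537, 400]
red [ 0.4403 -0.1777] [-0.7 -0.3  0.7 -1.3] [array([ 0.4402, -0.1791]), array([ 0.4353, -0.1713])] [595.5, 304.5] [646, 316]
blue [ 0.5835 -0.139 ] [-1.2 -1.4  2.1 -0.6] [array([ 0.5808, -0.1427]), array([ 0.5832, -0.132 ])] [673.5, 163.5] [819, 322]
```

View pics/s1.png

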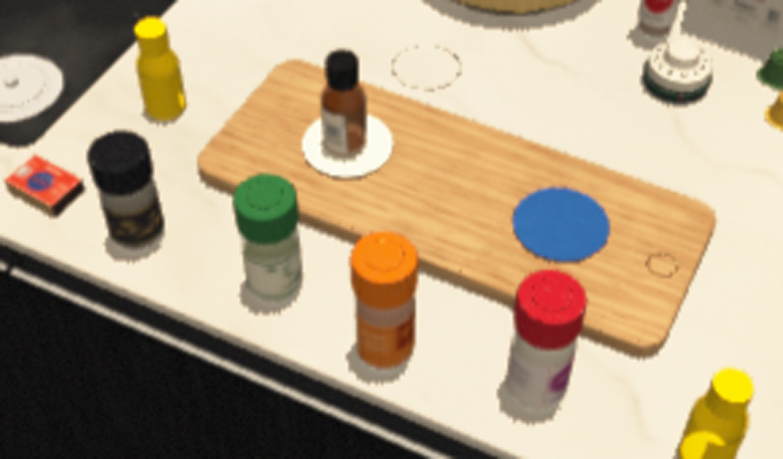

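View pics/d1.png

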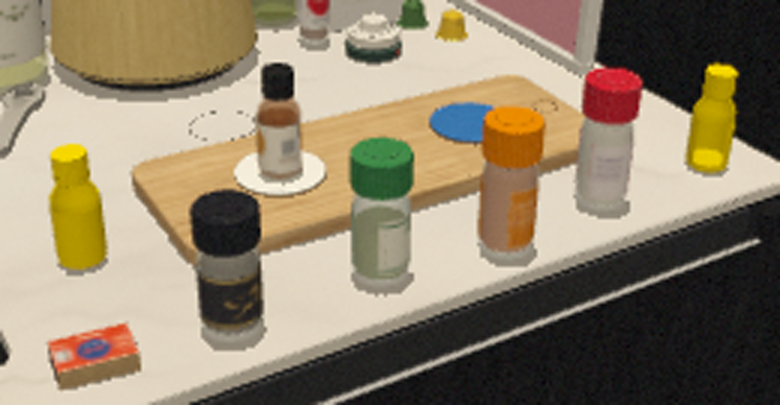

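Call:
{"op": "apply_moves", "data": {"rows": [[0,0,-0.015,0,0,-6],[0,0,-0.015,0,0,-6],[0,0,-0.015,0,0,-6],[0,0,-0.015,0,0,-6]]}}

```text
time_s: 0.48
position: [0.2528, 0.5711, 0.3024]
tcp_rot: [[-1.0, -0.007, -0.001], [-0.007, 1.0, -0.001], [0.001, -0.001, -1.0]]
contact_force: [0.7, -0.1, 0.4]
grip_width: 0.0854
gripper_force: 0.0
```

Call:
{"op": "apply_moves", "data": {"rows": [[-0.0135,-0.038,0,0,0,0],[-0.0135,-0.038,0,0,0,0],[-0.0135,-0.038,0,0,0,0],[-0.0135,-0.038,0,0,0,0],[-0.0135,-0.038,0,0,0,0]]}}

```text
time_s: 0.9
position: [0.3209, 0.3798, 0.302]
tcp_rot: [[-1.0, -0.003, -0.0], [-0.003, 1.0, -0.0], [0.0, -0.0, -1.0]]
contact_force: [0.8, 0.0, 0.8]
grip_width: 0.0855
gripper_force: 0.0
```

Call:
{"op": "apply_moves", "data": {"rows": [[-0.0135,-0.038,0,0,0,0],[-0.0135,-0.038,0,0,0,0],[-0.0135,-0.038,0,0,0,0],[-0.0135,-0.038,0,0,0,0],[-0.0135,-0.038,0,0,0,0]]}}

```text
time_s: 1.32
position: [0.3887, 0.1899, 0.3022]
tcp_rot: [[-1.0, -0.003, 0.0], [-0.003, 1.0, 0.0], [-0.0, 0.0, -1.0]]
contact_force: [1.3, 1.2, 0.8]
grip_width: 0.0855
gripper_force: 0.0
```

Call:
{"op": "apply_moves", "data": {"rows": [[-0.0135,-0.038,0,0,0,0],[-0.0135,-0.038,0,0,0,0],[-0.0135,-0.038,0,0,0,0],[-0.0135,-0.038,0,0,0,0],[0,0,0,0,0,0]]}}

```text
time_s: 1.73
position: [0.4452, 0.0341, 0.3021]
tcp_rot: [[-1.0, 0.006, 0.001], [0.006, 1.0, -0.003], [-0.001, -0.003, -1.0]]
contact_force: [-0.4, 1.0, -0.5]
grip_width: 0.0858
gripper_force: 0.0
```

```bash
python3 - <<'E'
from h import *
c=cam("wrist");s=robot.read_state();im=viewer.grab_frame("wrist");np.save("w1.npy",im)
import pickle;pickle.dump(c,open("w1.pkl","wb"))
print(s["time_s"],s["position"],s["tcp_rot"].round(3),c[3].round(3),c[0])
save(im,"w1.png",None,1.4)
E
```

```text
1.7333 [0.44523464 0.03413077 0.30211675] [[-1.     0.006  0.001]
 [ 0.006  1.    -0.003]
 [-0.001 -0.003 -1.   ]] [[ 0.006  0.966  0.26   0.38 ]
 [ 1.    -0.005 -0.004  0.035]
 [-0.003  0.26  -0.966  0.435]
 [ 0.     0.     0.     1.   ]] 326.62609179683164
```

View pics/w1.png

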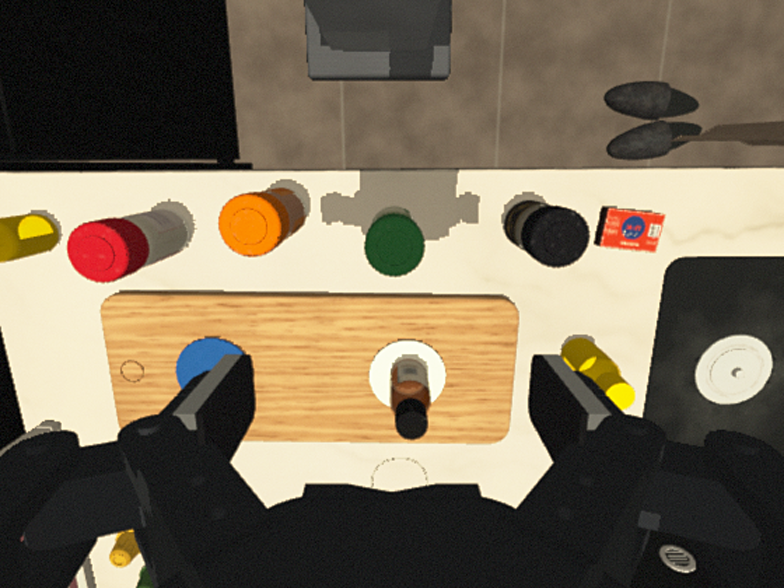

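```bash
python3 - <<'E'
from h import *
import pickle
im=np.load("w1.npy");c=pickle.load(open("w1.pkl","rb"))
S=cv2.cvtColor(cv2.imread("pics/scene0.png"),cv2.COLOR_BGR2RGB);D=cv2.cvtColor(cv2.imread("pics/side0.png"),cv2.COLOR_BGR2RGB)
cs,cd=cam("scene"),cam("side")
G=((45,100,30),(90,255,255));O=((5,150,150),(17,255,255));W=((0,0,215),(180,35,255))
ov=im.copy()
for n,(lo,hi),p,R,r,z0,z1 in [("orange",O,(179,160),32,.022,.085,.113),("green",G,(282,174),32,.022,.077,.105),("red",((170,120,60),(4,255,255)),(76,178),32,.022,.085,.113),("white",W,(291,267),34,.038,.023,.0231)]:
    h=blob(im,lo,hi,p,R);q,A=cen(h);cv2.drawContours(ov,[h],-1,(255,0,255),1)
    x,f=locate([(c,q)],r,z0,z1,(.5,0)); print(n,x.round(4),A,round(sil(c,cyl(*x,r,z0,z1))[1]))
# matchbox
h=blob(im,(170,120,80),(8,255,255),(450,164),30)
P=np.array([ray(c,u,v,.015)[:2] for u,v in h[:,0]]);(ctr,wh,a)=cv2.minAreaRect((P*1000).astype(np.float32));print("match top",ctr,wh,a);cv2.drawContours(ov,[h],-1,(0,255,0),1)
# board edges
hsv=cv2.cvtColor(im,cv2.COLOR_RGB2HSV);m=cv2.inRange(hsv,(8,60,120),(28,170,255));m=cv2.morphologyEx(m,cv2.MORPH_OPEN,np.ones((3,3)))
cn=max(cv2.findContours(m,0,cv2.CHAIN_APPROX_NONE)[0],key=cv2.contourArea);cv2.drawContours(ov,[cn],-1,(0,0,255),1)
Q=np.array([ray(c,u,v,.018)[:2] for u,v in cn[:,0]]);uv=cn[:,0]
def fit(sel,ax):
    A=Q[sel];k=np.polyfit(A[:,1-ax],A[:,ax],1);
    for _ in range(3):
        r=A[:,ax]-np.polyval(k,A[:,1-ax]);A=A[abs(r)<.0015+0*r] if _ else A[abs(r)<.004];k=np.polyfit(A[:,1-ax],A[:,ax],1)
    return k,len(A)
print("near",fit((uv[:,1]<218)&(uv[:,0]>100)&(uv[:,0]<350),0),"far",fit((uv[:,1]>308)&(uv[:,0]>185)&(uv[:,0]<350),0))
print("left",fit((uv[:,0]<92)&(uv[:,1]>222)&(uv[:,1]<290),1),"right",fit((uv[:,0]>355)&(uv[:,1]>222)&(uv[:,1]<255),1))
# blue circle fit from hull arc
h=blob(im,(100,130,60),(125,255,255),(150,262),34);cv2.drawContours(ov,[h],-1,(255,255,0),1)
B=np.array([ray(c,u,v,.023)[:2] for u,v in h[:,0]])
s=least_squares(lambda p:np.hypot(*(B-p).T)-.038,(B.mean(0)),loss="soft_l1",f_scale=.0007);print("blue",s.x,s.fun.round(4))
# fixed cams top centres
for n,ps,pd,z in [("orange",(282.2,234.4),(321.3,195.7),.113),("green",(238.5,213),(277.3,206.7),.105),("bottle",(140+342/2.7,140+60/2.7),(150+278/3,155+70/3),.115),("blue",(347.6,222.6),None,.023)]:
    print(n,ray(cs,*ps,z)[:2].round(4),ray(cd,*pd,z)[:2].round(4) if pd else '')
print("bottle wrist",ray(c,411/1.4,424/1.4,.115)[:2])
save(ov,"ov1.png",(0,100,560,340),1.4)
E
```

```text
orange [ 0.4229 -0.0689] 1525.5 1843
green [0.4387 0.0357] 1413.5 1533
red [ 0.4404 -0.1765] 2037.0 2119
white [0.5806 0.048 ] 1956.0 2193
match top (440.2200927734375, 253.83921813964844) (53.22705841064453, 35.79818344116211) 83.24899291992188
near (array([0.01622903, 0.50198128]), 249) far (array([0.01488698, 0.659043  ]), 164)
left (array([-0.01689458, -0.23776335]), 67) right (array([-0.0080102 ,  0.15921692]), 32)
blue [ 0.57955667 -0.14068285] [-0.0002 -0.0002 -0.0005 -0.0014 -0.002  -0.0007 -0.0003 -0.0002  0.0002
  0.0003  0.0001  0.0003  0.0001 -0.    ]
orange [ 0.4222 -0.0689] [ 0.4101 -0.0572]
green [0.438  0.0311] [0.4267 0.0432]
bottle [0.5794 0.0461] [0.57   0.0522]
blue [ 0.5782 -0.144 ] 
bottle wrist [0.57848967 0.04859339]
```

View pics/ov1.png

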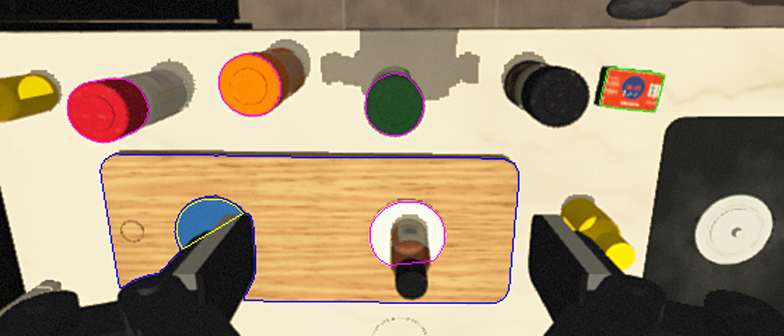

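Call:
{"op": "apply_moves", "data": {"rows": [[0.0055,-0.0258,0.02,0,0,0],[0.0055,-0.0258,0.02,0,0,0],[0.0055,-0.0258,0.02,0,0,0],[0.0055,-0.0258,0.02,0,0,0],[0,0,0,0,0,0]]}}

```text
time_s: 2.2
position: [0.4175, -0.0642, 0.2181]
tcp_rot: [[-1.0, 0.001, -0.008], [0.001, 1.0, 0.001], [0.008, 0.001, -1.0]]
contact_force: [-0.7, 0.2, 0.2]
grip_width: 0.0856
gripper_force: 0.0
```

```bash
cat >> h.py <<'E'
RNG=dict(orange=((5,150,120),(17,255,255)),green=((45,100,30),(90,255,255)))
def look(name,fn=None):
    c=cam("wrist");s=robot.read_state();im=viewer.grab_frame("wrist")
    print(round(s["time_s"],2),s["position"].round(4),"w",round(s["grip_width"],4),"x-axis",s["tcp_rot"][:,0].round(4))
    if fn: save(im,fn,None,1)
    return c,s,im
E
python3 - <<'E'
from h import *
c,s,im=look("o","o1.png")
h=blob(im,*RNG["orange"],(280,200),100);q,A=cen(h);x,f=locate([(c,q)],.022,.085,.113,(.42,-.07))
print(q,A,sil(c,cyl(*x,.022,.085,.113))[1],x)
(e,ax,a)=cv2.fitEllipse(h);print(e,ax,ray(c,*e,.113))
E
```

```text
2.2 [ 0.4175 -0.0642  0.2181] w 0.0856 x-axis [-1.0e+00  5.0e-04  7.8e-03]
[275.81287657 206.68640615] 2904.5 2835.8342795126373 [ 0.4196326  -0.06678463]
(276.0041198730469, 205.9179229736328) (56.321754455566406, 69.03372192382812) [ 0.41645182 -0.06656395  0.113     ]
```

View pics/o1.png

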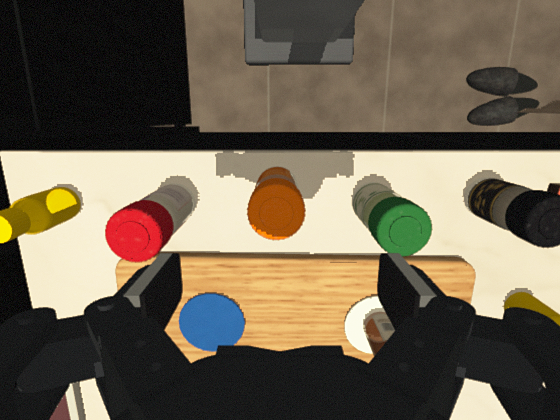

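```bash
python3 - <<'E'
from h import *
c,s,im=look("o")
c0=cam("wrist");print((c[3]-c0[3]).max())
for n,lo,hi,p,R,r,z0,z1 in [("blue",(100,130,60),(125,255,255),(212,322),45,.038,.0225,.023),("green",*RNG["green"],(400,230),45,.022,.077,.105),("red",(170,120,60),(4,255,255),(140,228),45,.022,.085,.113)]:
    h=blob(im,lo,hi,p,R);q,A=cen(h);x,f=locate([(c,q)],r,z0,z1,(.5,0));print(n,q,x.round(4),A,round(sil(c,cyl(*x,r,z0,z1))[1]))
g=cv2.GaussianBlur(cv2.cvtColor(im,cv2.COLOR_RGB2GRAY),(0,0),1)
print(ray(c,276.3,211,.113))
save(im,"o2.png",(236,150,316,250),6)
E
```

```text
2.25 [ 0.4188 -0.0631  0.2199] w 0.0853 x-axis [-1.      0.      0.0053]
0.0014040631521761108
blue [210.29627015 319.25114719] [ 0.5783 -0.1418] 2833.0 3028
green [397.20186583 223.4538759 ] [0.4389 0.0351] 2715.5 2890
red [137.81162968 227.90921453] [ 0.4401 -0.1769] 3064.0 3174
[ 0.42242574 -0.06507956  0.113     ]
```

View pics/o2.png

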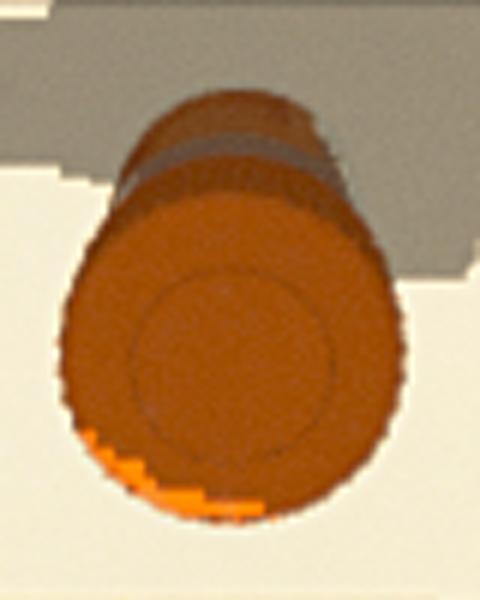

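Call:
{"op": "apply_moves", "data": {"rows": [[-0.0035,-0.003,0.035,0,0,0],[0,0,0.035,0,0,0],[0,0,0.03,0,0,0],[0,0,0.01,0,0,0],[0,0,0,0,0,0]]}}

```text
time_s: 2.72
position: [0.4231, -0.0644, 0.1106]
tcp_rot: [[-1.0, -0.004, -0.005], [-0.004, 1.0, 0.002], [0.005, 0.002, -1.0]]
contact_force: [0.4, 0.3, -0.2]
grip_width: 0.0854
gripper_force: 0.0
```

Call:
{"op": "apply_moves", "data": {"rows": [[0,0,0,0,0,0]]}}

```text
time_s: 2.8
position: [0.4257, -0.0656, 0.1133]
tcp_rot: [[-1.0, -0.004, 0.001], [-0.004, 1.0, 0.0], [-0.001, 0.0, -1.0]]
contact_force: [-0.1, 1.3, 1.0]
grip_width: 0.0851
gripper_force: 0.0
```

Call:
{"op": "apply_moves", "data": {"rows": [[0.003,-0.001,0.012,0,0,0],[0,0,0.011,0,0,0],[0,0,0,0,0,0],[0,0,0,0,0,0]]}}

```text
time_s: 3.13
position: [0.4234, -0.0675, 0.0911]
tcp_rot: [[-1.0, -0.003, 0.003], [-0.003, 1.0, -0.001], [-0.003, -0.001, -1.0]]
contact_force: [0.5, 0.3, -0.7]
grip_width: 0.0854
gripper_force: 0.0
```

Call:
{"op": "apply_moves", "data": {"rows": [[0,0,0,0,0,0],[0,0,0,0,0,0],[0,0,0,0,0,0],[0,0,0,0,0,0],[0,0,0,0,0,0]], "hand": 1, "newtons": 40}}

```text
time_s: 3.55
position: [0.4228, -0.0675, 0.0904]
tcp_rot: [[-1.0, -0.002, 0.002], [-0.002, 1.0, -0.0], [-0.002, -0.0, -1.0]]
contact_force: [-0.6, 0.6, 6.5]
grip_width: 0.0432
gripper_force: 40.2
```

Call:
{"op": "apply_moves", "data": {"rows": [[0,0,0,0,0,0],[0,0,0,0,0,0],[0,0,0,0,0,0],[0,0,0,0,0,0]]}}

```text
time_s: 3.88
position: [0.4228, -0.0675, 0.0904]
tcp_rot: [[-1.0, -0.002, 0.002], [-0.002, 1.0, -0.0], [-0.002, -0.0, -1.0]]
contact_force: [-0.5, 0.8, 5.5]
grip_width: 0.0437
gripper_force: 40.2
```

Call:
{"op": "apply_moves", "data": {"rows": [[0,0,-0.02,0,0,0],[0,0,-0.02,0,0,0],[0,0,-0.02,0,0,0],[0,0,0,0,0,0]]}}

```text
time_s: 4.22
position: [0.4245, -0.0682, 0.1527]
tcp_rot: [[-1.0, -0.002, 0.006], [-0.002, 1.0, -0.002], [-0.006, -0.002, -1.0]]
contact_force: [0.8, -1.2, -0.8]
grip_width: 0.0431
gripper_force: 41.1
```

Call:
{"op": "apply_moves", "data": {"rows": [[-0.0311,-0.0148,0,0,0,0],[-0.0311,-0.0148,0,0,0,0],[-0.0311,-0.0148,0,0,0,0],[-0.0311,-0.0148,0,0,0,0],[-0.0311,-0.0148,0,0,0,0]]}}

```text
time_s: 4.63
position: [0.5781, -0.1415, 0.1477]
tcp_rot: [[-1.0, -0.002, -0.002], [-0.002, 1.0, 0.001], [0.002, 0.001, -1.0]]
contact_force: [0.0, -0.8, -0.7]
grip_width: 0.0435
gripper_force: 41.1
```

Call:
{"op": "apply_moves", "data": {"rows": [[0,0,0,0,0,0],[0,0,0,0,0,0],[0,0,0,0,0,0]]}}

```text
time_s: 4.88
position: [0.5761, -0.1406, 0.1477]
tcp_rot: [[-1.0, -0.002, -0.003], [-0.002, 1.0, 0.001], [0.003, 0.001, -1.0]]
contact_force: [-0.7, -0.2, -2.5]
grip_width: 0.0436
gripper_force: 41.2
```

```bash
python3 - <<'E'
from h import *
c,s,im=look("o","p1.png");print(s["contact_force"])
E
```

```text
4.88 [ 0.5761 -0.1406  0.1477] w 0.0436 x-axis [-1.     -0.0019  0.0034]
[-0.69861914 -0.19902162 -2.47482806]
```

View pics/p1.png

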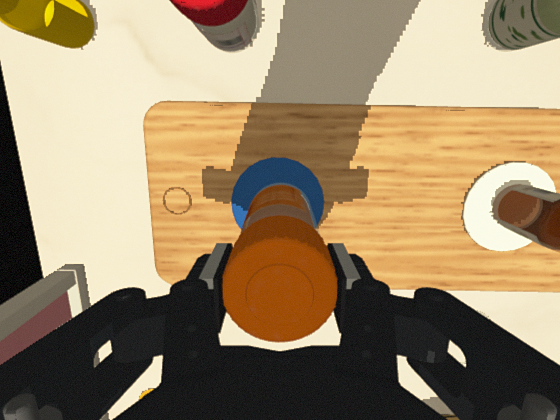

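```bash
python3 - <<'E'
from h import *
c,s,im=look("o")
print("jar top",ray(c,280,288,.113+s["position"][2]-.0904))
hsv=cv2.cvtColor(im,cv2.COLOR_RGB2HSV)
h=blob(im,(95,100,20),(128,255,255),(278,205),50);q,A=cen(h)
B=np.array([ray(c,u,v,.023)[:2] for u,v in h[:,0]]);B=B[B[:,0]<.575]
s_=least_squares(lambda p:np.hypot(*(B-p).T)-.038,(.578,-.14),loss="soft_l1",f_scale=.0007);print("blue",s_.x,abs(s_.fun).mean())
h=blob(im,(0,0,215),(180,35,255),(510,205),52)
B=np.array([ray(c,u,v,.023)[:2] for u,v in h[:,0]])
s_=least_squares(lambda p:np.hypot(*(B-p).T)-.038,(.578,.05),loss="soft_l1",f_scale=.0007);print("white",s_.x,abs(s_.fun).mean())
E
```

```text
4.93 [ 0.5758 -0.1403  0.1479] w 0.0436 x-axis [-1.     -0.0022  0.0032]
jar top [ 0.57255244 -0.1400622   0.170538  ]
blue [ 0.57938294 -0.14220658] 0.00023812750045886202
white [0.58229347 0.0487156 ] 0.0007499595935991422
```

Call:
{"op": "apply_moves", "data": {"rows": [[-0.005,-0.0012,0.014,0,0,0],[0,0,0.014,0,0,0],[0,0,0,0,0,0],[0,0,0,0,0,0]]}}

```text
time_s: 5.32
position: [0.5808, -0.1415, 0.1198]
tcp_rot: [[-1.0, -0.002, -0.003], [-0.002, 1.0, 0.001], [0.003, 0.001, -1.0]]
contact_force: [0.4, 0.9, -1.7]
grip_width: 0.0433
gripper_force: 41.2
```

```bash
python3 - <<'E'
from h import *
c,s,im=look("o");print(s["contact_force"])
S=viewer.grab_frame("scene");D=viewer.grab_frame("side")
a=cv2.resize(im[150:350,180:380],(400,400),interpolation=cv2.INTER_CUBIC)
b=cv2.resize(S[170:270,300:400],(400,400),interpolation=cv2.INTER_CUBIC)
save(np.hstack([a,b]),"p2.png")
E
```

```text
5.32 [ 0.5808 -0.1415  0.1198] w 0.0433 x-axis [-1.     -0.0023  0.0032]
[ 0.39307019  0.85582314 -1.74046014]
```

View pics/p2.png

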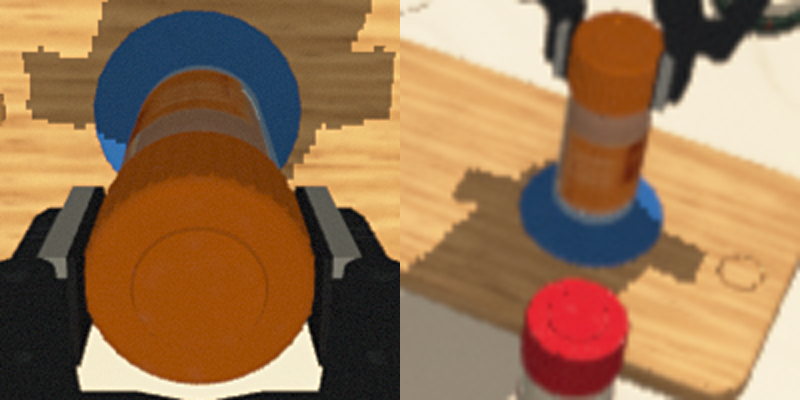

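```bash
python3 - <<'E'
from h import *
c=cam("wrist")
e=ray(c,279,155.5,.023)[0]+.038; f=ray(c,279,183.5,.0294)[0]+.0215
print("coaster",e,"foot",f,"top",ray(c,279.3,293.5,.1424))
E
```

```text
coaster 0.5820306835380796 foot 0.5843358445842673 top [ 0.58295771 -0.1421778   0.1424    ]
```

Call:
{"op": "apply_moves", "data": {"rows": [[0.0013,0,0.002,0,0,0],[0,0,0.002,0,0,0],[0,0,0.0015,0,0,0],[0,0,0,0,0,0]]}}

```text
time_s: 5.8
position: [0.581, -0.1422, 0.1156]
tcp_rot: [[-1.0, -0.002, -0.0], [-0.002, 1.0, 0.0], [0.0, 0.0, -1.0]]
contact_force: [0.2, 0.5, -1.0]
grip_width: 0.0431
gripper_force: 41.2
```

Call:
{"op": "apply_moves", "data": {"rows": [[0,0,0.001,0,0,0],[0,0,0,0,0,0],[0,0,0,0,0,0]]}}

```text
time_s: 6.05
position: [0.5812, -0.1422, 0.1148]
tcp_rot: [[-1.0, -0.002, -0.0], [-0.002, 1.0, 0.0], [0.0, 0.0, -1.0]]
contact_force: [0.6, -0.8, -1.7]
grip_width: 0.0436
gripper_force: 41.2
```

Call:
{"op": "apply_moves", "data": {"rows": [[0.0015,0,0.001,0,0,0],[0,0,0.0005,0,0,0],[0,0,0,0,0,0]]}}

```text
time_s: 6.3
position: [0.5797, -0.1423, 0.1134]
tcp_rot: [[-1.0, -0.002, 0.0], [-0.002, 1.0, -0.0], [-0.0, -0.0, -1.0]]
contact_force: [0.4, 0.3, 0.5]
grip_width: 0.0438
gripper_force: 41.3
```

Call:
{"op": "apply_moves", "data": {"rows": [[0,0,0.001,0,0,0],[0,0,0,0,0,0]]}}

```text
time_s: 6.47
position: [0.58, -0.1423, 0.1134]
tcp_rot: [[-1.0, -0.002, 0.001], [-0.002, 1.0, -0.0], [-0.001, -0.0, -1.0]]
contact_force: [-1.7, 1.8, 5.1]
grip_width: 0.0435
gripper_force: 41.8
```

Call:
{"op": "apply_moves", "data": {"rows": [[0,0,0,0,0,0],[0,0,0,0,0,0],[0,0,0,0,0,0],[0,0,0,0,0,0]], "hand": -0.6}}

```text
time_s: 6.8
position: [0.5797, -0.1422, 0.1121]
tcp_rot: [[-1.0, -0.002, -0.0], [-0.002, 1.0, 0.0], [0.0, 0.0, -1.0]]
contact_force: [-0.5, 0.5, 0.3]
grip_width: 0.0681
gripper_force: 0.0
```

Call:
{"op": "apply_moves", "data": {"rows": [[0,0,-0.02,0,0,0],[0,0,-0.04,0,0,0],[0,0,-0.04,0,0,0],[0,0,-0.02,0,0,0],[0,0,0,0,0,0]]}}

```text
time_s: 7.22
position: [0.5835, -0.1436, 0.239]
tcp_rot: [[-1.0, -0.002, 0.011], [-0.002, 1.0, -0.004], [-0.011, -0.004, -1.0]]
contact_force: [1.6, -0.2, -0.1]
grip_width: 0.0683
gripper_force: 0.0
```

Call:
{"op": "apply_moves", "data": {"rows": [[0,0,0,0,0,0],[0,0,0,0,0,0],[0,0,0,0,0,0]]}}

```text
time_s: 7.47
position: [0.5784, -0.1418, 0.2301]
tcp_rot: [[-1.0, -0.002, -0.004], [-0.002, 1.0, 0.001], [0.004, 0.001, -1.0]]
contact_force: [-0.5, -0.0, -0.9]
grip_width: 0.0683
gripper_force: 0.0
```

```bash
python3 - <<'E'
from h import *
c,s,im=look("o")
np.save("w2.npy",im)
a=cv2.resize(im[150:300,180:330],(600,600),interpolation=cv2.INTER_CUBIC)
save(a,"p3.png")
h=blob(im,(95,100,20),(128,255,255),(278,205),60);q,A=cen(h)
B=np.array([ray(c,u,v,.023)[:2] for u,v in h[:,0]])
s_=least_squares(lambda p:np.hypot(*(B-p).T)-.038,(.578,-.14),loss="soft_l1",f_scale=.0007);print("blue",s_.x,abs(s_.fun).mean())
# predicted ellipse for jar foot/ top at the blue centre
x,y=s_.x
for z,r in((.0245,.0215),(.136,.022)):
    p=proj(c,cyl(x,y,r,z,z));print(p.min(0)-[180,150],p.max(0)-[180,150])
E
```

```text
7.47 [ 0.5784 -0.1418  0.2301] w 0.0683 x-axis [-1.     -0.002   0.0036]
blue [ 0.57960283 -0.1420362 ] 0.0006486156142363307
[78.28970869 12.48155886] [119.12806356  52.63594119]
[68.22056618 32.45591152] [129.10373814  90.92463392]
```

View pics/p3.png

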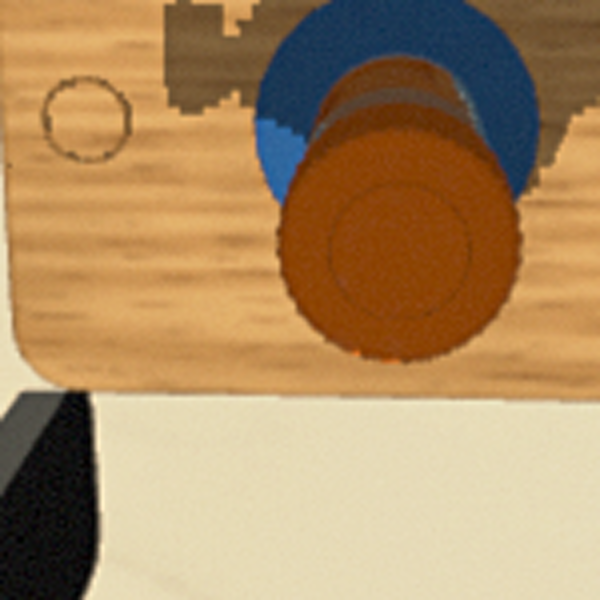

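Call:
{"op": "apply_moves", "data": {"rows": [[-0.0006,0.038,0,0,0,0],[-0.0006,0.038,0,0,0,0],[-0.0006,0.038,0,0,0,0],[-0.0006,0.038,0,0,0,0],[-0.0006,0.038,0,0,0,0]]}}

```text
time_s: 7.93
position: [0.5811, 0.0493, 0.2306]
tcp_rot: [[-1.0, -0.001, -0.003], [-0.001, 1.0, 0.0], [0.003, 0.0, -1.0]]
contact_force: [0.8, 0.0, -0.2]
grip_width: 0.0681
gripper_force: 0.0
```

Call:
{"op": "apply_moves", "data": {"rows": [[0,0,0,0,0,0],[0,0,0,0,0,0],[0,0,0,0,0,0]]}}

```text
time_s: 8.18
position: [0.5816, 0.0477, 0.231]
tcp_rot: [[-1.0, -0.003, -0.002], [-0.003, 1.0, -0.0], [0.002, -0.0, -1.0]]
contact_force: [0.3, -0.8, -0.6]
grip_width: 0.0684
gripper_force: 0.0
```

```bash
python3 - <<'E'
from h import *
c,s,im=look("o")
np.save("w3.npy",im)
a=cv2.resize(im[100:300,130:430],(600,400),interpolation=cv2.INTER_CUBIC)
save(a,"p4.png")
p0=proj(c,[[.5815,.0485,.115]])[0];print(p0)
for V in (45,60,75):
    h=blob(im,(0,0,0),(180,255,V),p0,28,3);q,A=cen(h);x,f=locate([(c,q)],.013,.095,.115,(.58,.05));print(V,q,A,sil(c,cyl(*x,.013,.095,.115))[1],x)
hsv=cv2.cvtColor(im,cv2.COLOR_RGB2HSV)
pw=proj(c,[[.5815,.0485,.023]])[0];print(pw)
h=blob(im,(0,0,130),(180,45,255),pw,60)
B=np.array([ray(c,u,v,.023)[:2] for u,v in h[:,0]])
s_=least_squares(lambda p:np.hypot(*(B-p).T)-.038,(.5815,.0485),loss="soft_l1",f_scale=.0005);print("white",s_.x,abs(s_.fun).mean(),np.median(abs(s_.fun)))
E
```

```text
8.18 [0.5816 0.0477 0.231 ] w 0.0684 x-axis [-1.     -0.0027  0.0023]
[280.2723967  202.76153912]
45 [280.37194641 197.20882585] 846.0 966.7506350234617 [0.5788977  0.04858649]
60 [280.30230754 197.18809385] 859.5 966.7497268239968 [0.57888053 0.04853039]
75 [280.79609346 196.78422782] 913.0 966.7220960857812 [0.57854139 0.04892623]
[280.05562393 180.9076827 ]
white [0.58189575 0.04924457] 0.0017585550573891294 0.00035926493620760946
```

View pics/p4.png

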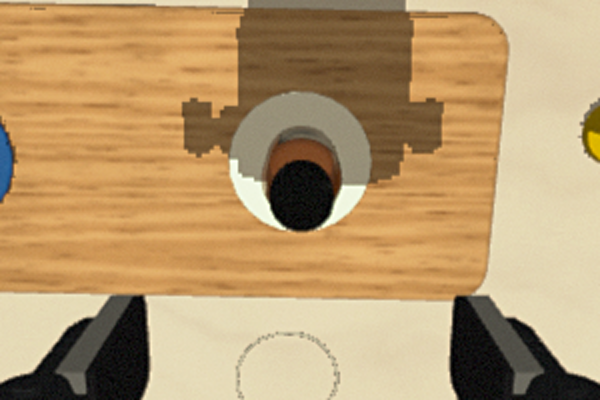

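Call:
{"op": "apply_moves", "data": {"rows": [[0.0026,0.001,0.035,0,0,0],[0,0,0.035,0,0,0],[0,0,0.03,0,0,0],[0,0,0.01,0,0,0],[0,0,0,0,0,0]]}}

```text
time_s: 8.65
position: [0.5766, 0.0474, 0.1187]
tcp_rot: [[-1.0, 0.0, -0.008], [0.0, 1.0, 0.0], [0.008, 0.0, -1.0]]
contact_force: [-0.8, -0.3, -0.1]
grip_width: 0.0684
gripper_force: 0.0
```

Call:
{"op": "apply_moves", "data": {"rows": [[0,0,0,0,0,0],[0,0,0,0,0,0],[0,0,0,0,0,0]]}}

```text
time_s: 8.9
position: [0.5819, 0.0484, 0.1248]
tcp_rot: [[-1.0, -0.002, 0.005], [-0.002, 1.0, -0.0], [-0.005, -0.0, -1.0]]
contact_force: [0.3, 0.4, 0.7]
grip_width: 0.0684
gripper_force: 0.0
```

Call:
{"op": "apply_moves", "data": {"rows": [[0,0,0.01,0,0,0],[0,0,0.01,0,0,0],[0,0,0.004,0,0,0],[0,0,0,0,0,0],[0,0,0,0,0,0]]}}

```text
time_s: 9.32
position: [0.579, 0.0489, 0.0975]
tcp_rot: [[-1.0, -0.002, -0.002], [-0.002, 1.0, 0.0], [0.002, 0.0, -1.0]]
contact_force: [0.2, -0.2, -0.6]
grip_width: 0.0685
gripper_force: 0.0
```

Call:
{"op": "apply_moves", "data": {"rows": [[0,0,0,0,0,0],[0,0,0,0,0,0],[0,0,0,0,0,0],[0,0,0,0,0,0]]}}

```text
time_s: 9.65
position: [0.58, 0.0488, 0.0986]
tcp_rot: [[-1.0, -0.002, 0.001], [-0.002, 1.0, -0.0], [-0.001, -0.0, -1.0]]
contact_force: [0.3, 0.8, -0.1]
grip_width: 0.0683
gripper_force: 0.0
```

Call:
{"op": "apply_moves", "data": {"rows": [[0,0,0,0,0,0],[0,0,0,0,0,0],[0,0,0,0,0,0],[0,0,0,0,0,0],[0,0,0,0,0,0]], "hand": 1, "newtons": 35}}

```text
time_s: 10.07
position: [0.5799, 0.0487, 0.0985]
tcp_rot: [[-1.0, -0.002, 0.0], [-0.002, 1.0, -0.0], [-0.0, -0.0, -1.0]]
contact_force: [0.3, -0.1, 0.4]
grip_width: 0.0243
gripper_force: 34.4
```

Call:
{"op": "apply_moves", "data": {"rows": [[0,0,0,0,0,0],[0,0,0,0,0,0],[0,0,-0.01,0,0,0],[0,0,-0.015,0,0,0],[0,0,-0.01,0,0,0]]}}

```text
time_s: 10.48
position: [0.5796, 0.0488, 0.1343]
tcp_rot: [[-1.0, -0.002, -0.0], [-0.002, 1.0, 0.0], [0.0, 0.0, -1.0]]
contact_force: [0.2, 0.2, -0.3]
grip_width: 0.0243
gripper_force: 34.4
```

Call:
{"op": "apply_moves", "data": {"rows": [[-0.0004,-0.02,0,0,0,0],[-0.0004,-0.028,0,0,0,0],[-0.0004,-0.028,0,0,0,0],[-0.0004,-0.0192,0,0,0,0],[0,0,0,0,0,0]]}}

```text
time_s: 10.9
position: [0.5821, -0.0498, 0.1341]
tcp_rot: [[-1.0, 0.002, 0.001], [0.002, 1.0, -0.002], [-0.001, -0.002, -1.0]]
contact_force: [0.4, -0.6, -1.0]
grip_width: 0.0244
gripper_force: 34.6
```

Call:
{"op": "apply_moves", "data": {"rows": [[0,0,0,0,0,0],[0,0,0.01,0,0,0],[0,0,0.01,0,0,0],[0,0,0.01,0,0,0],[0,0,0,0,0,0]]}}

```text
time_s: 11.32
position: [0.5789, -0.0451, 0.0999]
tcp_rot: [[-1.0, -0.003, -0.006], [-0.003, 1.0, 0.001], [0.006, 0.001, -1.0]]
contact_force: [-1.2, 0.4, -1.2]
grip_width: 0.0246
gripper_force: 34.6
```

Call:
{"op": "apply_moves", "data": {"rows": [[0,0,0,0,0,0],[0,0,0,0,0,0],[0,0,0,0,0,0],[0,0,0,0,0,0]]}}

```text
time_s: 11.65
position: [0.582, -0.0464, 0.1038]
tcp_rot: [[-1.0, -0.002, 0.001], [-0.002, 1.0, -0.0], [-0.001, -0.0, -1.0]]
contact_force: [0.1, -0.1, -1.0]
grip_width: 0.0239
gripper_force: 34.6
```

```bash
python3 - <<'E'
from h import *
c,s,im=look("o");print(s["contact_force"])
np.save("w4.npy",im)
a=cv2.resize(im[120:340,130:430],(600,440),interpolation=cv2.INTER_CUBIC)
save(a,"p5.png")
dz=s["position"][2]-.0986
# predicted bottle foot near edge position if at board middle
for n,z,r in(("foot",.023+dz,.0185),("captop",.115+dz,.013)):
    p=proj(c,cyl(.5806,-.0465,r,z,z));print(n,(p.min(0)-[130,120])*2,(p.max(0)-[130,120])*2)
E
```

```text
11.65 [ 0.582  -0.0464  0.1038] w 0.0239 x-axis [-1.     -0.0023 -0.0011]
[ 0.11982721 -0.13269055 -0.9549729 ]
foot [242.53817411 137.28782609] [353.72867435 243.61742131]
captop [231.70215009 267.55395479] [363.84684398 386.74482599]
```

View pics/p5.png

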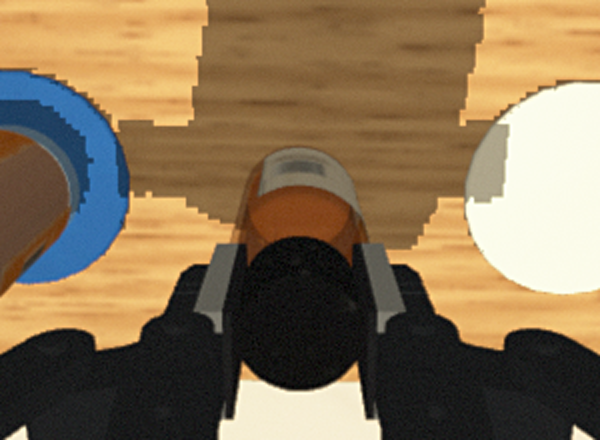

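Call:
{"op": "apply_moves", "data": {"rows": [[0.0007,-0.0007,0.003,0,0,0],[0,0,0.003,0,0,0],[0,0,0.002,0,0,0],[0,0,0,0,0,0],[0,0,0,0,0,0]]}}

```text
time_s: 12.12
position: [0.5805, -0.0471, 0.095]
tcp_rot: [[-1.0, -0.002, -0.001], [-0.002, 1.0, 0.0], [0.001, 0.0, -1.0]]
contact_force: [0.1, -0.3, -1.2]
grip_width: 0.0242
gripper_force: 34.6
```

Call:
{"op": "apply_moves", "data": {"rows": [[0,0,0,0,0,0],[0,0,0,0,0,0],[0,0,0.0007,0,0,0],[0,0,0,0,0,0],[0,0,0,0,0,0]]}}

```text
time_s: 12.53
position: [0.5808, -0.0471, 0.0946]
tcp_rot: [[-1.0, -0.002, 0.0], [-0.002, 1.0, -0.0], [-0.0, -0.0, -1.0]]
contact_force: [0.7, 0.4, -1.3]
grip_width: 0.0246
gripper_force: 34.6
```

Call:
{"op": "apply_moves", "data": {"rows": [[0,0,0.0007,0,0,0],[0,0,0,0,0,0],[0,0,0,0,0,0]]}}

```text
time_s: 12.78
position: [0.5808, -0.0471, 0.0938]
tcp_rot: [[-1.0, -0.002, -0.0], [-0.002, 1.0, 0.0], [0.0, 0.0, -1.0]]
contact_force: [0.4, -0.3, -0.8]
grip_width: 0.0241
gripper_force: 34.6
```

Call:
{"op": "apply_moves", "data": {"rows": [[0,0,0.0007,0,0,0],[0,0,0,0,0,0],[0,0,0,0,0,0]]}}

```text
time_s: 13.03
position: [0.5811, -0.0472, 0.0935]
tcp_rot: [[-1.0, -0.002, 0.001], [-0.002, 1.0, -0.0], [-0.001, -0.0, -1.0]]
contact_force: [0.0, 0.4, 1.0]
grip_width: 0.0251
gripper_force: 34.8
```

Call:
{"op": "apply_moves", "data": {"rows": [[0,0,0,0,0,0],[0,0,0,0,0,0],[0,0,0,0,0,0],[0,0,0,0,0,0]], "hand": -0.2}}

```text
time_s: 13.37
position: [0.5809, -0.0471, 0.0932]
tcp_rot: [[-1.0, -0.002, 0.0], [-0.002, 1.0, -0.0], [-0.0, -0.0, -1.0]]
contact_force: [0.2, -0.3, -0.1]
grip_width: 0.0511
gripper_force: 0.0
```

Call:
{"op": "apply_moves", "data": {"rows": [[0,0,-0.02,0,0,0],[0,0,-0.04,0,0,0],[0,0,-0.04,0,0,0],[0,0,-0.03,0,0,0],[0,0,0,0,0,0]]}}

```text
time_s: 13.78
position: [0.5855, -0.048, 0.2314]
tcp_rot: [[-1.0, -0.002, 0.014], [-0.002, 1.0, -0.003], [-0.014, -0.003, -1.0]]
contact_force: [0.2, -0.1, 1.1]
grip_width: 0.0512
gripper_force: 0.0
```

Call:
{"op": "apply_moves", "data": {"rows": [[0,0,0,0,0,0],[0,0,0,0,0,0],[0,0,0,0,0,0],[0,0,0,0,0,0],[0,0,0,0,0,0]], "hand": -0.8}}

```text
time_s: 14.2
position: [0.5798, -0.0469, 0.2215]
tcp_rot: [[-1.0, -0.002, -0.003], [-0.002, 1.0, 0.001], [0.003, 0.001, -1.0]]
contact_force: [-1.0, -0.7, 0.4]
grip_width: 0.0769
gripper_force: 0.0
```

```bash
python3 - <<'E'
from h import *
c,s,im=look("o")
np.save("w5.npy",im)
p0=proj(c,[[.5806,-.0465,.11]])[0]
for V in (45,60):
    h=blob(im,(0,0,0),(180,255,V),p0,28,3);q,A=cen(h);x,f=locate([(c,q)],.013,.09,.11,(.58,-.05));print("bottle",p0,q,A,sil(c,cyl(*x,.013,.09,.11))[1],x)
pw=proj(c,[[.5815,.0485,.023]])[0];h=blob(im,(0,0,200),(180,45,255),pw,60);q,A=cen(h);print("white",locate([(c,q)],.038,.0229,.023,(.58,.05))[0],A,sil(c,cyl(.5815,.0485,.038,.0229,.023))[1])
h=blob(im,(95,100,20),(128,255,255),proj(c,[[.5785,-.1415,.023]])[0],60)
B=np.array([ray(c,u,v,.023)[:2] for u,v in h[:,0]])
s_=least_squares(lambda p:np.hypot(*(B-p).T)-.038,(.578,-.14),loss="soft_l1",f_scale=.0007);print("blue",s_.x,np.median(abs(s_.fun)))
h=blob(im,*RNG["green"],proj(c,[[.4389,.0354,.105]])[0],60);q,A=cen(h);x,f=locate([(c,q)],.022,.077,.105,(.44,.035));print("green",q,A,sil(c,cyl(*x,.022,.077,.105))[1],x)
E
```

```text
14.2 [ 0.5798 -0.0469  0.2215] w 0.0769 x-axis [-1.     -0.002   0.0032]
bottle [279.69116612 205.57090542] [278.5299435  202.68079096] 885.0 1001.9396249607671 [ 0.58033565 -0.04740917]
bottle [279.69116612 205.57090542] [278.65653215 202.58208955] 904.5 1001.9329191069119 [ 0.58025359 -0.04730884]
white [0.58259841 0.04859546] 3904.0 4176.153991667787
blue [ 0.578886   -0.14237222] 0.0006328924468339062
green [392.7837463   19.77643276] 2643.5 4293.651018224369 [0.44788056 0.0336311 ]
```

Call:
{"op": "apply_moves", "data": {"rows": [[0.0282,0.0164,0,0,0,0],[0.0282,0.0164,0,0,0,0],[0.0282,0.0164,0,0,0,0],[0.0282,0.0164,0,0,0,0],[0.0282,0.0164,0,0,0,0]]}}

```text
time_s: 14.67
position: [0.4379, 0.0351, 0.2225]
tcp_rot: [[-1.0, -0.002, -0.001], [-0.002, 1.0, 0.0], [0.001, 0.0, -1.0]]
contact_force: [-0.0, 0.8, 1.0]
grip_width: 0.0768
gripper_force: 0.0
```

Call:
{"op": "apply_moves", "data": {"rows": [[0,0,0,0,0,0],[0,0,0,0,0,0],[0,0,0,0,0,0],[0,0,0,0,0,0]]}}

```text
time_s: 15.0
position: [0.4408, 0.0342, 0.2234]
tcp_rot: [[-1.0, -0.002, 0.001], [-0.002, 1.0, -0.0], [-0.001, -0.0, -1.0]]
contact_force: [0.1, -0.5, -0.0]
grip_width: 0.0769
gripper_force: 0.0
```

```bash
python3 - <<'E'
from h import *
c,s,im=look("o")
np.save("w6.npy",im)
h=blob(im,*RNG["green"],proj(c,[[.4389,.0354,.105]])[0],60);q,A=cen(h);x,f=locate([(c,q)],.022,.077,.105,(.44,.035));print("green",q,A,sil(c,cyl(*x,.022,.077,.105))[1],x)
r=h[:,0];print(r.min(0),r.max(0)); p=proj(c,cyl(*x,.022,.077,.105));print(p.min(0),p.max(0))
E
```

```text
15.0 [0.4408 0.0342 0.2234] w 0.0769 x-axis [-1.     -0.0017 -0.001 ]
green [280.99548423 196.21453383] 2399.0 2575.523865739582 [0.43861908 0.03560534]
[254 168] [308 224]
[253.2446318  166.23468053] [308.84312016 225.44489535]
```

Call:
{"op": "apply_moves", "data": {"rows": [[0.0015,0.001,0.035,0,0,0],[0,0,0.035,0,0,0],[0,0,0.03,0,0,0],[0,0,0.01,0,0,0],[0,0,0,0,0,0]]}}

```text
time_s: 15.47
position: [0.436, 0.0353, 0.1105]
tcp_rot: [[-1.0, -0.001, -0.007], [-0.001, 1.0, 0.0], [0.007, 0.0, -1.0]]
contact_force: [0.6, 0.6, 0.0]
grip_width: 0.0764
gripper_force: 0.0
```

Call:
{"op": "apply_moves", "data": {"rows": [[0,0,0,0,0,0],[0,0,0.01,0,0,0],[0,0,0.01,0,0,0],[0,0,0.008,0,0,0],[0,0,0,0,0,0]]}}

```text
time_s: 15.88
position: [0.4371, 0.0356, 0.084]
tcp_rot: [[-1.0, -0.002, -0.002], [-0.002, 1.0, 0.0], [0.002, 0.0, -1.0]]
contact_force: [-1.4, 0.7, 0.8]
grip_width: 0.0764
gripper_force: 0.0
```

Call:
{"op": "apply_moves", "data": {"rows": [[0,0,0,0,0,0],[0,0,0,0,0,0],[0,0,0,0,0,0],[0,0,0,0,0,0]]}}

```text
time_s: 16.22
position: [0.4385, 0.0356, 0.0856]
tcp_rot: [[-1.0, -0.002, 0.001], [-0.002, 1.0, -0.0], [-0.001, -0.0, -1.0]]
contact_force: [-0.1, -0.1, -0.7]
grip_width: 0.0768
gripper_force: 0.0
```

Down 3 mm, grip, lift, carry to above the white coaster (.582, .0488).

Call:
{"op": "apply_moves", "data": {"rows": [[0,0,0.003,0,0,0],[0,0,0,0,0,0],[0,0,0,0,0,0]]}}

```text
time_s: 16.47
position: [0.438, 0.0356, 0.0821]
tcp_rot: [[-1.0, -0.002, -0.0], [-0.002, 1.0, 0.0], [0.0, 0.0, -1.0]]
contact_force: [0.3, -0.2, 0.9]
grip_width: 0.0767
gripper_force: 0.0
```

Call:
{"op": "apply_moves", "data": {"rows": [[0,0,0,0,0,0],[0,0,0,0,0,0],[0,0,0,0,0,0],[0,0,0,0,0,0],[0,0,0,0,0,0]], "hand": 1, "newtons": 40}}

```text
time_s: 16.88
position: [0.4385, 0.0356, 0.0825]
tcp_rot: [[-1.0, -0.002, 0.001], [-0.002, 1.0, 0.0], [-0.001, 0.0, -1.0]]
contact_force: [0.5, -0.2, 1.4]
grip_width: 0.0435
gripper_force: 40.7
```

Call:
{"op": "apply_moves", "data": {"rows": [[0,0,0,0,0,0],[0,0,0,0,0,0],[0,0,0,0,0,0],[0,0,0,0,0,0]]}}

```text
time_s: 17.22
position: [0.4385, 0.0355, 0.0824]
tcp_rot: [[-1.0, -0.002, 0.001], [-0.002, 1.0, -0.0], [-0.001, -0.0, -1.0]]
contact_force: [0.5, -0.2, 2.2]
grip_width: 0.0435
gripper_force: 40.7
```

Call:
{"op": "apply_moves", "data": {"rows": [[0,0,-0.015,0,0,0],[0,0,-0.02,0,0,0],[0,0,-0.02,0,0,0],[0,0,0,0,0,0]]}}

```text
time_s: 17.55
position: [0.4403, 0.0354, 0.14]
tcp_rot: [[-1.0, -0.002, 0.005], [-0.002, 1.0, -0.0], [-0.005, -0.0, -1.0]]
contact_force: [0.2, 0.1, 0.0]
grip_width: 0.0437
gripper_force: 41.0
```

Call:
{"op": "apply_moves", "data": {"rows": [[-0.0287,0.0026,0,0,0,0],[-0.0287,0.0026,0,0,0,0],[-0.0287,0.0026,0,0,0,0],[-0.0287,0.0026,0,0,0,0],[-0.0287,0.0026,0,0,0,0]]}}

```text
time_s: 17.97
position: [0.5817, 0.049, 0.1354]
tcp_rot: [[-1.0, -0.002, -0.003], [-0.002, 1.0, -0.0], [0.003, -0.0, -1.0]]
contact_force: [-0.2, -0.7, -1.3]
grip_width: 0.0433
gripper_force: 41.0
```

Call:
{"op": "apply_moves", "data": {"rows": [[0,0,0,0,0,0],[0,0,0,0,0,0],[0,0,0,0,0,0],[0,0,0,0,0,0],[0,0,0,0,0,0]]}}

```text
time_s: 18.38
position: [0.5799, 0.0489, 0.1366]
tcp_rot: [[-1.0, -0.002, -0.002], [-0.002, 1.0, 0.0], [0.002, 0.0, -1.0]]
contact_force: [-0.6, 0.7, -1.1]
grip_width: 0.0434
gripper_force: 41.0
```

Call:
{"op": "apply_moves", "data": {"rows": [[-0.0018,0,0.01,0,0,0],[0,0,0.01,0,0,0],[0,0,0.003,0,0,0],[0,0,0,0,0,0],[0,0,0,0,0,0]]}}

```text
time_s: 18.8
position: [0.5827, 0.0489, 0.1134]
tcp_rot: [[-1.0, -0.002, -0.002], [-0.002, 1.0, 0.0], [0.002, 0.0, -1.0]]
contact_force: [-0.3, 0.0, -0.9]
grip_width: 0.043
gripper_force: 41.0
```

Call:
{"op": "apply_moves", "data": {"rows": [[0,0,0,0,0,0],[0,0,0,0,0,0],[0,0,0,0,0,0]]}}

```text
time_s: 19.05
position: [0.5838, 0.0489, 0.1147]
tcp_rot: [[-1.0, -0.002, 0.001], [-0.002, 1.0, -0.0], [-0.001, -0.0, -1.0]]
contact_force: [-0.9, 0.5, -1.3]
grip_width: 0.0434
gripper_force: 41.0
```

```bash
python3 - <<'E'
from h import *
c,s,im=look("o");print(s["contact_force"])
np.save("w7.npy",im)
dz=s["position"][2]-.0824
h=blob(im,*RNG["green"],proj(c,[[.582,.0488,.105+dz]])[0],90);q,A=cen(h);x,f=locate([(c,q)],.022,.077+dz,.105+dz,(.58,.05));print("green",q,A,sil(c,cyl(*x,.022,.077+dz,.105+dz))[1],x)
r=h[:,0];print(r.min(0),r.max(0)); p=proj(c,cyl(*x,.022,.077+dz,.105+dz));print(p.min(0),p.max(0))
pt=proj(c,cyl(.582,.0488,.022,.105+dz,.105+dz));print("pred top",pt.min(0),pt.max(0))
pw=proj(c,[[.582,.0488,.023]])[0];h=blob(im,(0,0,120),(180,60,255),pw,75)
B=np.array([ray(c,u,v,.023)[:2] for u,v in h[:,0]]);B=B[B[:,0]<.58]
s_=least_squares(lambda p:np.hypot(*(B-p).T)-.038,(.582,.049),loss="soft_l1",f_scale=.0005);print("white",s_.x,np.median(abs(s_.fun)))
E
```

```text
19.05 [0.5838 0.0489 0.1147] w 0.0434 x-axis [-1.0e+00 -2.2e-03 -9.0e-04]
[-0.85718689  0.47582683 -1.34855432]
green [279.32837248 283.70551671] 11154.0 11622.435610603774 [0.58385838 0.04893032]
[222 221] [336 344]
[220.84552891 217.97447563] [337.81251015 345.85685178]
pred top [220.27957366 236.46659347] [337.70717286 341.81477578]
white [0.58272076 0.04782577] 9.677363452854915e-05
```

Call:
{"op": "apply_moves", "data": {"rows": [[0.0013,-0.0003,0.003,0,0,0],[0,0,0.003,0,0,0],[0,0,0.0015,0,0,0],[0,0,0,0,0,0],[0,0,0,0,0,0]]}}

```text
time_s: 19.52
position: [0.5819, 0.0486, 0.1064]
tcp_rot: [[-1.0, -0.002, -0.001], [-0.002, 1.0, -0.0], [0.001, -0.0, -1.0]]
contact_force: [0.1, -0.1, -1.5]
grip_width: 0.0435
gripper_force: 41.0
```

Call:
{"op": "apply_moves", "data": {"rows": [[0,0,0,0,0,0],[0,0,0.0007,0,0,0],[0,0,0,0,0,0],[0,0,0,0,0,0]]}}

```text
time_s: 19.85
position: [0.5822, 0.0486, 0.1061]
tcp_rot: [[-1.0, -0.002, 0.0], [-0.002, 1.0, 0.0], [-0.0, 0.0, -1.0]]
contact_force: [-0.1, -0.6, -1.2]
grip_width: 0.0436
gripper_force: 41.0
```

Call:
{"op": "apply_moves", "data": {"rows": [[0,0,0.0007,0,0,0],[0,0,0,0,0,0],[0,0,0,0,0,0]]}}

```text
time_s: 20.1
position: [0.5823, 0.0485, 0.1055]
tcp_rot: [[-1.0, -0.002, 0.001], [-0.002, 1.0, -0.0], [-0.001, -0.0, -1.0]]
contact_force: [0.4, -0.6, 0.4]
grip_width: 0.0436
gripper_force: 41.2
```

Call:
{"op": "apply_moves", "data": {"rows": [[0,0,0.0005,0,0,0],[0,0,0,0,0,0]]}}

```text
time_s: 20.27
position: [0.5825, 0.0486, 0.1055]
tcp_rot: [[-1.0, -0.002, 0.001], [-0.002, 1.0, -0.0], [-0.001, -0.0, -1.0]]
contact_force: [-0.7, -0.6, 3.6]
grip_width: 0.0436
gripper_force: 41.2
```

Call:
{"op": "apply_moves", "data": {"rows": [[0,0,0,0,0,0],[0,0,0,0,0,0],[0,0,0,0,0,0],[0,0,0,0,0,0]], "hand": -0.5}}

```text
time_s: 20.6
position: [0.582, 0.0486, 0.1046]
tcp_rot: [[-1.0, -0.002, -0.0], [-0.002, 1.0, -0.0], [0.0, -0.0, -1.0]]
contact_force: [0.3, -0.8, 0.1]
grip_width: 0.0639
gripper_force: 0.0
```

Call:
{"op": "apply_moves", "data": {"rows": [[0,0,-0.02,0,0,0],[0,0,-0.04,0,0,0],[0,0,-0.04,0,0,0],[0,0,-0.02,0,0,0],[0,0,0,0,0,0]]}}

```text
time_s: 21.02
position: [0.5861, 0.0485, 0.2314]
tcp_rot: [[-1.0, -0.002, 0.012], [-0.002, 1.0, -0.0], [-0.012, -0.0, -1.0]]
contact_force: [-0.2, -0.1, 0.5]
grip_width: 0.0635
gripper_force: 0.0
```

Call:
{"op": "apply_moves", "data": {"rows": [[0,0,0,0,0,0],[0,0,0,0,0,0],[0,0,0,0,0,0],[0,0,0,0,0,0],[0,0,0,0,0,0]]}}

```text
time_s: 21.43
position: [0.5811, 0.0486, 0.2231]
tcp_rot: [[-1.0, -0.002, -0.003], [-0.002, 1.0, 0.0], [0.003, 0.0, -1.0]]
contact_force: [-0.2, -0.4, -0.1]
grip_width: 0.0642
gripper_force: 0.0
```

```bash
python3 - <<'E'
from h import *
c,s,im=look("o")
h=blob(im,*RNG["green"],proj(c,[[.582,.0488,.128]])[0],60);q,A=cen(h);x,f=locate([(c,q)],.022,.1,.128,(.58,.05));print("green",q,A,sil(c,cyl(*x,.022,.1,.128))[1],x)
pw=proj(c,[[.582,.0488,.023]])[0];h=blob(im,(0,0,120),(180,60,255),pw,60)
B=np.array([ray(c,u,v,.023)[:2] for u,v in h[:,0]]);B=B[B[:,0]<.58]
s_=least_squares(lambda p:np.hypot(*(B-p).T)-.038,(.582,.049),loss="soft_l1",f_scale=.0005);print("white",s_.x,np.median(abs(s_.fun)))
E
```

```text
21.43 [0.5811 0.0486 0.2231] w 0.0642 x-axis [-1.     -0.0021  0.0031]
green [279.27074713 209.39936782] 2900.0 3082.4877604239155 [0.5831311  0.04864593]
white [0.58297491 0.04804974] 0.00017089420561317709
```

Call:
{"op": "apply_moves", "data": {"rows": [[0.0201,0.0293,0,0,0,0],[0.0201,0.0293,0,0,0,0],[0.0201,0.0293,0,0,0,0],[0.0201,0.0293,0,0,0,0],[0.0201,0.0293,0,0,0,0]]}}

```text
time_s: 21.9
position: [0.48, 0.1958, 0.2243]
tcp_rot: [[-1.0, -0.001, -0.001], [-0.001, 1.0, -0.0], [0.001, -0.0, -1.0]]
contact_force: [0.7, 0.7, -0.5]
grip_width: 0.0643
gripper_force: 0.0
```

Call:
{"op": "apply_moves", "data": {"rows": [[0.0201,0.0293,0,0,0,0],[0.0201,0.0293,0,0,0,0],[0,0,0,0,0,6.9],[0,0,0,0,0,6.9],[0,0,0,0,0,6.9]]}}

```text
time_s: 22.32
position: [0.4401, 0.2541, 0.2243]
tcp_rot: [[-0.935, 0.355, -0.001], [0.355, 0.935, -0.0], [0.0, -0.001, -1.0]]
contact_force: [-0.4, 0.2, 0.3]
grip_width: 0.064
gripper_force: 0.0
```

Call:
{"op": "apply_moves", "data": {"rows": [[0,0,0,0,0,6.9],[0,0,0,0,0,6.9],[0,0,0,0,0,6.9],[0,0,0,0,0,6.9],[0,0,0,0,0,6.9]]}}

```text
time_s: 22.73
position: [0.4407, 0.2533, 0.2243]
tcp_rot: [[-0.568, 0.823, -0.001], [0.823, 0.568, -0.0], [0.0, -0.001, -1.0]]
contact_force: [0.5, 0.8, 0.9]
grip_width: 0.0641
gripper_force: 0.0
```

Call:
{"op": "apply_moves", "data": {"rows": [[0,0,0.01,0,0,6.9],[0,0,0.01,0,0,6.9],[0,0,0.01,0,0,6.9],[0,0,0.01,0,0,6.9],[0,0,0.01,0,0,6.9]]}}

```text
time_s: 23.15
position: [0.4407, 0.2533, 0.1739]
tcp_rot: [[-0.001, 1.0, -0.001], [1.0, 0.001, -0.0], [-0.0, -0.001, -1.0]]
contact_force: [0.6, 0.8, 0.1]
grip_width: 0.064
gripper_force: 0.0
```

Call:
{"op": "apply_moves", "data": {"rows": [[0,0,0,0,0,6.9],[0,0,0,0,0,0],[0,0,0,0,0,0],[0,0,0,0,0,0],[0,0,0,0,0,0]]}}

```text
time_s: 23.57
position: [0.4413, 0.2535, 0.1752]
tcp_rot: [[0.111, 0.994, 0.001], [0.994, -0.111, 0.0], [0.0, 0.001, -1.0]]
contact_force: [-1.1, -0.4, 0.2]
grip_width: 0.0638
gripper_force: 0.0
```

```bash
cat >> h.py <<'E'
def match(c,im,xy,ztop,save_as=None):
    h=blob(im,(165,90,60),(12,255,255),proj(c,[[*xy,ztop]])[0],75)
    P=np.array([ray(c,u,v,ztop)[:2] for u,v in h[:,0]]);r=cv2.minAreaRect((P*1000).astype(np.float32));print("match",proj(c,[[*xy,ztop]])[0],r)
    if save_as: cv2.drawContours(im,[h],-1,(0,255,0),1);save(im,save_as,None,1)
E
python3 - <<'E'
from h import *
c,s,im=look("o");np.save("w8.npy",im);print(s["q"],s["tcp_rot"].round(4))
match(c,im.copy(),(.4402,.2538),.015,"m1.png")
E
```

```text
23.57 [0.4413 0.2535 0.1752] w 0.0638 x-axis [1.111e-01 9.938e-01 4.000e-04]
[ 3.94388249e-01  1.18179252e-01 -3.68598892e-01  1.08325730e+00
  2.39901263e-05  2.07654751e+00] [[ 1.111e-01  9.938e-01  7.000e-04]
 [ 9.938e-01 -1.111e-01  3.000e-04]
 [ 4.000e-04  7.000e-04 -1.000e+00]]
match [277.81979961 190.59115561] ((440.7216796875, 254.15512084960938), (53.43445587158203, 36.18104553222656), 83.62652587890625)
```

View pics/m1.png

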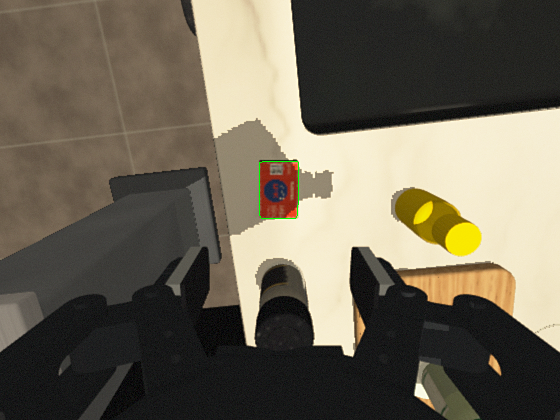

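Call:
{"op": "apply_moves", "data": {"rows": [[0.0007,0,0.035,0,0,0],[0,0,0.035,0,0,0],[0,0,0.035,0,0,0],[0,0,0.02,0,0,0],[0,0,0.01,0,0,0]]}}

```text
time_s: 24.03
position: [0.4386, 0.2531, 0.0369]
tcp_rot: [[0.112, 0.994, -0.005], [0.994, -0.112, -0.002], [-0.003, -0.005, -1.0]]
contact_force: [-0.1, -0.5, -0.8]
grip_width: 0.0642
gripper_force: 0.0
```

Call:
{"op": "apply_moves", "data": {"rows": [[0,0,0,0,0,0],[0,0,0,0,0,0],[0,0,0,0,0,0],[0,0,0,0,0,0],[0,0,0,0,0,0]]}}

```text
time_s: 24.45
position: [0.4426, 0.2547, 0.0415]
tcp_rot: [[0.113, 0.994, 0.003], [0.994, -0.113, 0.001], [0.002, 0.003, -1.0]]
contact_force: [-0.4, 0.0, -0.0]
grip_width: 0.0641
gripper_force: 0.0
```

Call:
{"op": "apply_moves", "data": {"rows": [[0,0,0.01,0,0,0],[0,0,0.008,0,0,0],[0,0,0.004,0,0,0],[0,0,0,0,0,0],[0,0,0,0,0,0]]}}

```text
time_s: 24.87
position: [0.4403, 0.2538, 0.017]
tcp_rot: [[0.113, 0.994, -0.002], [0.994, -0.113, -0.001], [-0.001, -0.002, -1.0]]
contact_force: [0.7, -0.7, 0.6]
grip_width: 0.0641
gripper_force: 0.0
```

Call:
{"op": "apply_moves", "data": {"rows": [[0,0,0,0,0,0],[0,0,0,0,0,0],[0,0,0,0,0,0],[0,0,0,0,0,0],[0,0,0,0,0,0]]}}

```text
time_s: 25.28
position: [0.4413, 0.2541, 0.018]
tcp_rot: [[0.113, 0.994, 0.0], [0.994, -0.113, 0.0], [0.0, 0.0, -1.0]]
contact_force: [0.1, 0.3, -0.2]
grip_width: 0.064
gripper_force: 0.0
```

Call:
{"op": "apply_moves", "data": {"rows": [[0,0,0,0,0,0],[0,0,0,0,0,0],[0,0,0,0,0,0],[0,0,0,0,0,0],[0,0,0,0,0,0]], "hand": 1, "newtons": 20}}

```text
time_s: 25.7
position: [0.4413, 0.2542, 0.018]
tcp_rot: [[0.113, 0.994, 0.001], [0.994, -0.113, 0.0], [0.0, 0.0, -1.0]]
contact_force: [-0.7, 0.7, 1.1]
grip_width: 0.0351
gripper_force: 20.2
```

Call:
{"op": "apply_moves", "data": {"rows": [[0,0,-0.02,0,0,0],[0,0,-0.04,0,0,0],[0,0,-0.04,0,0,0],[0,0,-0.04,0,0,0],[0,0,-0.04,0,0,0]]}}

```text
time_s: 26.12
position: [0.4403, 0.2538, 0.1993]
tcp_rot: [[0.113, 0.994, -0.001], [0.994, -0.113, -0.0], [-0.0, -0.001, -1.0]]
contact_force: [0.3, 0.6, 0.1]
grip_width: 0.0356
gripper_force: 20.2
```

Call:
{"op": "apply_moves", "data": {"rows": [[-0.0297,0.0188,0,0,0,0],[-0.0297,0.0188,0,0,0,0],[-0.0297,0.0188,0,0,0,0],[-0.0297,0.0188,0,0,0,0],[-0.0297,0.0188,0,0,0,0]]}}

```text
time_s: 26.53
position: [0.5179, 0.0945, 0.1978]
tcp_rot: [[0.112, 0.994, 0.0], [0.994, -0.112, 0.0], [0.0, 0.0, -1.0]]
contact_force: [0.0, 0.8, 0.4]
grip_width: 0.0355
gripper_force: 20.2
```

Call:
{"op": "apply_moves", "data": {"rows": [[-0.0297,0.0188,0,0,0,0],[-0.0297,0.0188,0,0,0,0],[-0.0297,0.0188,0,0,0,0],[-0.0297,0.0188,0,0,0,0],[0,0,0,0,0,-5.6]]}}

```text
time_s: 26.95
position: [0.582, -0.036, 0.1977]
tcp_rot: [[0.019, 1.0, 0.003], [1.0, -0.019, -0.003], [-0.003, 0.003, -1.0]]
contact_force: [0.7, 0.7, -0.7]
grip_width: 0.0359
gripper_force: 20.2
```

Call:
{"op": "apply_moves", "data": {"rows": [[0,0,0,0,0,0],[0,0,0,0,0,0],[0,0,0,0,0,0],[0,0,0,0,0,0],[0,0,0,0,0,0]]}}

```text
time_s: 27.37
position: [0.5785, -0.0296, 0.1978]
tcp_rot: [[0.015, 1.0, -0.0], [1.0, -0.015, 0.0], [0.0, -0.0, -1.0]]
contact_force: [0.2, 0.1, -0.1]
grip_width: 0.0353
gripper_force: 20.2
```

```bash
python3 - <<'E'
from h import *
c,s,im=look("o");np.save("w9.npy",im);print(s["tcp_rot"].round(4).tolist(),s["contact_force"])
p=s["position"]; zt=.015+p[2]-.018
match(c,im.copy(),p[:2],zt)
p0=proj(c,[[.579,-.1414,.136]])[0]
pr=proj(c,cyl(.579,-.1414,.022,.108,.136));print("pred",p0,pr.min(0),pr.max(0))
for V in (60,120):
  h=blob(im,(3,150,V),(17,255,255),p0,55);q,A=cen(h);x,f=locate([(c,q)],.022,.108,.136,(.58,-.14));print("orange",q,A,sil(c,cyl(*x,.022,.108,.136))[1],x,h[:,0].min(0),h[:,0].max(0))
E
```

```text
27.37 [ 0.5785 -0.0296  0.1978] w 0.0353 x-axis [1.460e-02 9.999e-01 1.000e-04]
[[0.0146, 0.9999, -0.0003], [0.9999, -0.0146, 0.0001], [0.0001, -0.0003, -1.0]] [ 0.18351441  0.1146348  -0.11372222]
match [279.03214329 266.28813318] ((578.5130615234375, -35.02033996582031), (66.7193832397461, 36.1124382019043), 88.7955322265625)
pred [282.05606526 373.54222518] [251.25631377 322.84237754] [312.86177928 398.5762283 ]
orange [282.61415127 336.0397351 ] 1434.5 3888.3465818464756 [ 0.57976292 -0.11920859] [254 322] [312 351]
orange [284.68632075 336.39164046] 1272.0 3887.2208092643414 [ 0.5812711  -0.11953104] [254 322] [312 350]
```

```bash
python3 - <<'E'
from h import *
c=cam("wrist");im=np.load("w9.npy");p=robot.read_state()["position"];zt=.015+p[2]-.018
P=np.array([[p[0]+a*.018,p[1]+b*.0265,zt] for a in(-1,1) for b in(-1,1)]);print(proj(c,P).round(1).tolist())
hsv=cv2.cvtColor(im,cv2.COLOR_RGB2HSV)
for v in range(200,330,4): print(v,im[v,268].tolist(),hsv[v,268].tolist(),im[v,292].tolist())
E
```

```text
[[241.8, 318.2], [236.4, 210.5], [317.9, 317.2], [319.9, 209.4]]
200 [131, 118, 98] [18, 64, 131] [121, 95, 74]
204 [29, 22, 20] [7, 79, 29] [26, 17, 15]
208 [32, 25, 14] [18, 143, 32] [39, 29, 30]
212 [153, 71, 50] [6, 172, 153] [154, 89, 65]
216 [170, 155, 131] [18, 59, 170] [149, 42, 30]
220 [109, 103, 91] [20, 42, 109] [146, 45, 26]
224 [129, 125, 107] [25, 43, 129] [147, 51, 33]
228 [108, 101, 83] [22, 59, 108] [148, 43, 22]
232 [88, 82, 71] [19, 49, 88] [145, 42, 26]
236 [146, 88, 68] [8, 136, 146] [148, 41, 25]
240 [145, 40, 26] [4, 209, 145] [146, 42, 25]
244 [131, 43, 32] [3, 193, 131] [148, 48, 30]
248 [29, 44, 68] [108, 146, 68] [139, 38, 16]
252 [43, 43, 68] [120, 94, 68] [130, 44, 40]
256 [79, 40, 49] [173, 126, 79] [32, 42, 69]
260 [81, 44, 53] [173, 116, 81] [34, 45, 69]
264 [36, 40, 64] [116, 112, 64] [26, 39, 67]
268 [32, 45, 68] [109, 135, 68] [29, 43, 67]
272 [59, 45, 60] [148, 64, 60] [45, 51, 69]
276 [31, 44, 68] [109, 139, 68] [35, 45, 70]
280 [53, 44, 63] [134, 77, 63] [84, 39, 48]
284 [30, 41, 69] [112, 144, 69] [147, 44, 26]
288 [70, 44, 59] [163, 95, 70] [145, 43, 26]
292 [142, 38, 21] [4, 217, 142] [140, 38, 19]
296 [157, 79, 54] [7, 167, 157] [145, 46, 23]
300 [156, 80, 54] [8, 167, 156] [146, 41, 23]
304 [159, 83, 56] [8, 165, 159] [146, 42, 25]
308 [153, 72, 51] [6, 170, 153] [147, 59, 37]
312 [150, 71, 48] [7, 173, 150] [143, 40, 21]
316 [151, 88, 66] [8, 144, 151] [147, 52, 33]
320 [101, 76, 52] [15, 124, 101] [119, 88, 63]
324 [111, 80, 57] [13, 124, 111] [121, 59, 13]
328 [119, 60, 16] [13, 221, 119] [119, 59, 10]
```

Call:
{"op": "apply_moves", "data": {"rows": [[-0.0279,0.0006,0,0,0,0],[-0.0279,0.0006,0,0,0,0],[-0.0279,0.0006,0,0,0,0],[-0.0279,0.0006,0,0,0,0],[0,0,0,0,0,0]]}}

```text
time_s: 27.83
position: [0.5802, -0.146, 0.1981]
tcp_rot: [[0.019, 1.0, 0.001], [1.0, -0.019, -0.003], [-0.003, 0.001, -1.0]]
contact_force: [-0.7, 0.1, -0.4]
grip_width: 0.0352
gripper_force: 20.2
```

Call:
{"op": "apply_moves", "data": {"rows": [[0,0,0,0,0,0],[0,0,0.012,0,0,0],[0,0,0.012,0,0,0],[0,0,0.008,0,0,0],[0,0,0,0,0,0]]}}

```text
time_s: 28.25
position: [0.5774, -0.1404, 0.1623]
tcp_rot: [[0.014, 1.0, -0.006], [1.0, -0.014, 0.002], [0.002, -0.006, -1.0]]
contact_force: [-0.3, 0.4, -0.8]
grip_width: 0.0357
gripper_force: 20.2
```

Call:
{"op": "apply_moves", "data": {"rows": [[0,0,0,0,0,0],[0,0,0,0,0,0],[0,0,0,0,0,0],[0,0,0,0,0,0],[0,0,0,0,0,0]]}}

```text
time_s: 28.67
position: [0.5801, -0.1423, 0.1664]
tcp_rot: [[0.015, 1.0, 0.001], [1.0, -0.015, -0.0], [-0.0, 0.001, -1.0]]
contact_force: [0.9, -0.0, 0.3]
grip_width: 0.0355
gripper_force: 20.2
```

Call:
{"op": "apply_moves", "data": {"rows": [[0.0007,-0.0006,0.003,0,0,0],[0,0,0.003,0,0,0],[0,0,0.003,0,0,0],[0,0,0,0,0,0],[0,0,0,0,0,0]]}}

```text
time_s: 29.08
position: [0.5787, -0.1414, 0.1563]
tcp_rot: [[0.015, 1.0, -0.001], [1.0, -0.015, 0.0], [0.0, -0.001, -1.0]]
contact_force: [-0.3, -0.1, 0.0]
grip_width: 0.0354
gripper_force: 20.2
```

Call:
{"op": "apply_moves", "data": {"rows": [[0,0,0,0,0,0],[0,0,0,0,0,0],[0,0,0.001,0,0,0],[0,0,0.001,0,0,0],[0,0,0,0,0,0]]}}

```text
time_s: 29.5
position: [0.579, -0.1415, 0.1546]
tcp_rot: [[0.015, 1.0, -0.0], [1.0, -0.015, 0.0], [0.0, -0.0, -1.0]]
contact_force: [0.5, 0.0, 0.6]
grip_width: 0.0354
gripper_force: 20.2
```

Call:
{"op": "apply_moves", "data": {"rows": [[0,0,0,0,0,0],[0,0,0,0,0,0],[0,0,0,0,0,0]]}}

```text
time_s: 29.75
position: [0.5791, -0.1415, 0.1548]
tcp_rot: [[0.015, 1.0, 0.0], [1.0, -0.015, -0.0], [-0.0, 0.0, -1.0]]
contact_force: [-0.9, 1.1, -0.9]
grip_width: 0.035
gripper_force: 20.2
```

Call:
{"op": "apply_moves", "data": {"rows": [[0,0,0.0007,0,0,0],[0,0,0,0,0,0],[0,0,0,0,0,0]]}}

```text
time_s: 30.0
position: [0.5791, -0.1415, 0.1541]
tcp_rot: [[0.015, 1.0, -0.0], [1.0, -0.015, 0.0], [0.0, -0.0, -1.0]]
contact_force: [-0.4, -0.4, -0.4]
grip_width: 0.0357
gripper_force: 20.2
```

Call:
{"op": "apply_moves", "data": {"rows": [[0,0,0.0004,0,0,0],[0,0,0,0,0,0],[0,0,0,0,0,0]]}}

```text
time_s: 30.25
position: [0.5791, -0.1415, 0.1537]
tcp_rot: [[0.015, 1.0, -0.0], [1.0, -0.015, 0.0], [0.0, -0.0, -1.0]]
contact_force: [0.1, 0.2, -1.1]
grip_width: 0.0355
gripper_force: 20.2
```

Call:
{"op": "apply_moves", "data": {"rows": [[0,0,0.0005,0,0,0],[0,0,0,0,0,0],[0,0,0,0,0,0]]}}

```text
time_s: 30.5
position: [0.5791, -0.1415, 0.1532]
tcp_rot: [[0.015, 1.0, -0.0], [1.0, -0.015, 0.0], [0.0, -0.0, -1.0]]
contact_force: [-0.6, 0.3, -0.2]
grip_width: 0.0358
gripper_force: 20.2
```

Call:
{"op": "apply_moves", "data": {"rows": [[0,0,0.0005,0,0,0],[0,0,0,0,0,0],[0,0,0,0,0,0]]}}

```text
time_s: 30.75
position: [0.5792, -0.1416, 0.1531]
tcp_rot: [[0.015, 1.0, 0.0], [1.0, -0.015, -0.0], [-0.0, 0.0, -1.0]]
contact_force: [-1.0, 0.6, 2.4]
grip_width: 0.0356
gripper_force: 20.4
```

Call:
{"op": "apply_moves", "data": {"rows": [[0,0,0,0,0,0],[0,0,0,0,0,0],[0,0,0,0,0,0],[0,0,0,0,0,0]], "hand": -0.4}}

```text
time_s: 31.08
position: [0.579, -0.1415, 0.1525]
tcp_rot: [[0.015, 1.0, -0.0], [1.0, -0.015, 0.0], [0.0, -0.0, -1.0]]
contact_force: [-0.6, 0.3, 0.1]
grip_width: 0.0598
gripper_force: 0.0
```

Call:
{"op": "apply_moves", "data": {"rows": [[0,0,-0.01,0,0,0],[0,0,-0.03,0,0,0],[0,0,-0.04,0,0,0],[0,0,-0.02,0,0,0],[0,0,0,0,0,0]]}}

```text
time_s: 31.5
position: [0.5827, -0.1428, 0.2601]
tcp_rot: [[0.015, 1.0, 0.011], [1.0, -0.015, -0.004], [-0.004, 0.011, -1.0]]
contact_force: [0.6, -0.3, 0.3]
grip_width: 0.0595
gripper_force: 0.0
```

Call:
{"op": "apply_moves", "data": {"rows": [[0,0,0,0,0,0],[0,0,0,0,0,0],[0,0,0,0,0,0],[0,0,0,0,0,0]]}}

```text
time_s: 31.83
position: [0.5781, -0.1411, 0.251]
tcp_rot: [[0.015, 1.0, -0.003], [1.0, -0.015, 0.001], [0.001, -0.003, -1.0]]
contact_force: [-0.6, 0.1, -0.5]
grip_width: 0.06
gripper_force: 0.0
```

```bash
python3 - <<'E'
from h import *
c,s,im=look("o");np.save("w10.npy",im)
hsv=cv2.cvtColor(im,cv2.COLOR_RGB2HSV)
zt=.151;P=np.array([[.5792+a*.018+b*.0004,-.1416+b*.0265,zt] for a in(-1,1) for b in(-1,1)]);print("pred box",proj(c,P).round(1).tolist())
pc=proj(c,cyl(.5793,-.1414,.022,.108,.136));print("pred cap",pc.min(0),pc.max(0))
u0=int(proj(c,[[.5792,-.1416,zt]])[0][0]);v0=int(proj(c,[[.5792,-.1416,zt]])[0][1])
for v in range(v0-50,v0+60,3): print(v,im[v,u0+8].tolist(),hsv[v,u0+8,0],end=" | ")
print()
for u in range(u0-45,u0+46,3): print(u,im[v0,u].tolist(),hsv[v0,u,0],end=" | ")
D=viewer.grab_frame("side");S=viewer.grab_frame("scene")
for n,I in(("side",D),("scene",S)):
    cc=cam(n);h=blob(I,(170,110,80),(6,255,255),proj(cc,[[.5792,-.1416,.1435]])[0],30,3);q,A=cen(h)
    B=np.array([[.5792+a*.018,-.1416+b*.0265,z] for a in(-1,1) for b in(-1,1) for z in(.136,.151)]);print(n,q,A,sil(cc,B))
    bb=np.array([[.5806+r*np.cos(t),-.047+r*np.sin(t),z] for r,z in((.013,.11),) for t in np.linspace(0,6.28,30)]);print(" bottle top pred",proj(cc,bb).mean(0), I[tuple(proj(cc,bb).mean(0).astype(int)[::-1])])
E
```

```text
31.83 [ 0.5781 -0.1411  0.251 ] w 0.06 x-axis [0.0154 0.9999 0.0011]
pred box [[257.4, 243.0], [256.1, 173.9], [304.7, 242.3], [306.2, 173.2]]
pred cap [253.11111248 170.2296089 ] [309.25871409 230.21205989]
159 [32, 66, 100] 105 | 162 [126, 76, 47] 11 | 165 [108, 70, 41] 13 | 168 [120, 76, 47] 12 | 171 [37, 29, 22] 14 | 174 [113, 63, 50] 6 | 177 [148, 43, 29] 4 | 180 [151, 48, 30] 4 | 183 [145, 48, 28] 5 | 186 [144, 41, 18] 5 | 189 [144, 40, 23] 4 | 192 [145, 42, 24] 4 | 195 [144, 42, 22] 5 | 198 [142, 41, 26] 4 | 201 [69, 44, 57] 164 | 204 [35, 46, 72] 111 | 207 [29, 41, 68] 111 | 210 [31, 40, 70] 113 | 213 [54, 60, 76] 112 | 216 [47, 50, 70] 116 | 219 [145, 43, 26] 4 | 222 [146, 39, 22] 4 | 225 [142, 40, 22] 5 | 228 [145, 49, 30] 5 | 231 [147, 44, 26] 4 | 234 [146, 45, 26] 5 | 237 [150, 62, 44] 5 | 240 [142, 38, 16] 5 | 243 [183, 131, 70] 16 | 246 [204, 148, 83] 16 | 249 [188, 132, 72] 16 | 252 [222, 163, 94] 16 | 255 [209, 147, 84] 15 | 258 [215, 153, 88] 15 | 261 [228, 173, 101] 17 | 264 [224, 204, 158] 21 | 267 [247, 238, 211] 22 | 
236 [232, 179, 104] 18 | 239 [226, 168, 98] 1
[... 287 characters left out ...]
8 [79, 44, 64] 163 | 281 [35, 42, 67] 113 | 284 [50, 55, 74] 114 | 287 [36, 46, 71] 111 | 290 [29, 44, 74] 110 | 293 [152, 50, 34] 4 | 296 [153, 75, 50] 7 | 299 [157, 89, 61] 9 | 302 [144, 39, 19] 5 | 305 [149, 84, 56] 9 | 308 [150, 78, 19] 14 | 311 [236, 186, 108] 18 | 314 [240, 197, 120] 19 | 317 [220, 159, 90] 16 | 320 [238, 191, 113] 19 | 323 [235, 185, 114] 18 | 326 [243, 201, 124] 19 | side [307.3855472  141.61946533] 399.0 (array([309.19348078, 151.66589951]), 243.20582516817376)
 bottle top pred [276.79164242 170.59351713] [36 36 33]
scene [355.41375485 177.51691625] 300.5 (array([353.73062186, 180.11966833]), 555.3289989596233)
 bottle top pred [307.7990723  177.23333491] [31 31 27]
```

```bash
python3 -c "
from bench import robot
print(robot.hand_in())"
```

```text
the job is handed in; nothing more can be done
None
```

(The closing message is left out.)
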